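Park the swing-arm mirror and knock its lock pin down

TASK

Swing the small mirror's arm in by its knob until it is fully home against its stop, then lock it by knocking the leaning red spring pin down with the mallet: meet it with the flat face of the mallet's head, square on to the pin, so that it clicks over and stays down. Then stand the mallet back upright on its cork coaster and let go. Touch the pin with nothing but the mallet, and leave the cup, jar, trimmer and comb where they are.

Things in the scene. Friction and masses are not known exactly. Their poses are not given: they have to be found in the camera images.
- mirror_stand: Fixed stand of the mirror: dark plate 150 x 90 x 12 mm, origin at the centre of its underside, z up. In its frame the post (28 mm thick) of the mirror arm stands at x = +35 mm, y = 0; the grey round pin barrel (36 mm thick) leans 0.6 rad (34 degrees) from vertical towards -x (the robot's side), the centre of its mouth at x = -35, y = 0, z = 75 mm. Its place and yaw vary.
- mirror_arm (a joint): Angle of the mirror arm about the vertical post (rad). 0 = fully home against its stop, the arm pointing along +y of mirror_stand; positive = swung out towards -x of the stand (counter-clockwise from above), up to 1.3. It stays where it is left; moving it takes about 1 N at the knob. Fully home means below 0.07.
- mirror_knob (a point): Black upright round knob at the arm's end, point on its axis 132 mm above the worktop, 150 mm from the pivot axis. Knob 22 mm thick, z 104 to 150 mm; below it the flat arm, 18 mm wide, z 92 to 104 mm. A white-rimmed oval mirror 93 x 68 mm lies flat on the arm, 36 to 129 mm from the pivot axis, top at z 112 mm.
- mirror_pivot (a point): Point on the vertical pivot axis of the arm, at the height of mirror_knob (132 mm). The top of the post's collar (44 mm thick) is at 107 mm.
- lock_pin (a joint): How far the pin is pressed into its barrel (m): 0 = up, 0.018 = fully down. An over-centre spring: about 8 N to start it, falling to nothing at 0.009; released short of that it springs back up, beyond it it snaps down by itself and stays down. A quick tap or a firm push both do.
- pin_top (a point): Centre of the flat top of the red pin head (disc 28 mm across, 8 mm thick). Its z axis is the pin's axis, pointing out of the barrel, leaning 0.6 rad from vertical towards -x of mirror_stand; the pin goes down along -z. When up it stands 28 mm out of the barrel's mouth, in the stand's frame at x = -51, y = 0, z = 98 mm.
- mallet: Mallet, about 0.3 kg, standing on one flat rubber face of its head on the coaster. Head 44 x 44 mm, 70 mm tall from striking face to striking face, orange band. Origin: centre of the lower face; z = striking axis, up. Wooden handle along -x, 22 to 135 mm from the head's axis, 22 mm wide (y), 26 mm high, centre line 35 mm above the origin, its end held clear of the worktop by the head's weight.
- mallet_grip (a point): Point on the centre line of the mallet's handle, 60 mm from the head's axis (mallet -x), 35 mm above the lower face; good place to pinch across the handle (22 mm).
- mallet_center (a point): Centre of the mallet's head, 35 mm from each striking face.
- coaster: Round cork coaster, fixed, 120 mm across, 4 mm thick; origin at the centre of its underside, z up. The mallet's place.
- cup: Clear acrylic cup, 68 mm across the rim, 80 mm tall, origin at the centre of its underside. Bystander.
- jar: Cream jar, 60 mm across, 60 mm tall, origin at the centre of its underside. Bystander.
- trimmer: Grey trimmer lying flat along its x axis, about 160 mm long, 38 mm wide, 34 mm high, origin at the centre of its underside. Bystander.
- comb: Black comb lying flat along its x axis, 180 x 37 mm, 6 mm thick, origin at its underside. Bystander.
There are look-alikes about, which are no part of the job. What is shaped like the mallet but green or pink is not meant.

How it is judged:
By the outcome, as a careful person would: the job done as asked, in the order asked, and still so for the second after the job is handed in, with the robot touching nothing.
It also fails if it takes over 58 s, if anything falls off the work surface, if the arm or the gripper's body presses on something with over 40 N, if the wrist force passes 120 N, or if a joint passes its speed limit or range.

ROBOT

A 7-joint arm with a two-finger parallel gripper is mounted at the origin on the work surface. World frame = base frame: x ahead of the robot, y to its left, z up, the work surface at z = 0. Lengths are in m, angles in rad, forces in N, time in s.
With the tool pointing down it reaches from about 0.4 to 0.85 m from the base axis. Payload 4.4 kg.
Tool frame: the origin (TCP) lies at the very end of the fingers, on their centre line; the grasp point (between the pads) lies 19 mm behind it; z points along the fingers, x is the direction in which the jaws open and shut, and the axes are right-handed (so a half turn about z gives the same grasp; the last joint's range is limited). The gripper opens to 94 mm and grips with 3 to 60 N. Pads are 16 mm wide; open, the fingers measure 119 mm over their backs; the gripper's body (75 mm by 177 mm) begins 78 mm behind the grasp point.
Start: joints at [-1.321, 0.628, 0.038, 1.517, -0.027, 0.996, -0.02], TCP at [0.202, 0.618, 0.205] pointing down, gripper open.
Joint ranges: [-3.06, 3.06], [-0.37, 2.12], [-1.25, 1.32], [0.18, 2.47], [-1.1, 4.24], [0.23, 1.98], [-2.94, 2.94]. Speed limits (rad/s): [2.57, 2.57, 3.14, 3.14, 3.14, 3.14, 3.14].

INTERFACE

Orientations are given as a rotation vector (axis times angle).
In Python, from plant import read_state, grab_frame, calibration, job_done gives the robot as it stands.
- The arm moves only by the tool servo_tool, never from a script. Its arguments are lists of equal length, an entry for each row: "slide": the shift along the tool's x, y, z in m, a list of three; "angular": the turn, a rotation vector about the tool's x, y, z in rad, a list of three. A call has 1 to 20 rows; each row shifts and turns the commanded pose from where the row before left it, along the tool's axes as they then stand; what a row does not reach is not made up. A row lasts 1/10 s, in which the tool goes at most 50 mm and 8.59 degrees, less where a joint would pass 70% of its speed; a pose out of reach is approached as far as the arm can. A call is refused whole if a number of a shift passes 0.05 or a number of a turn 0.15, either way. A call with a gripper value outside its range is refused whole. "grip" is the opening, from 0 (shut) to 1 (fully open), set as the call begins (left out, the last holds). The fingers move at their own pace and stop on an object; "newtons" is the grip in N (left out, the last holds). Time passes only in rows, so rows that do not move let the fingers close. It gives the time, the measured TCP pose, the force and the opening at its end, in the units of the state.
- read_state(): the state, without advancing time (a new reading comes with each control period).
- grab_frame(name): name is "side" or "top"; returns (picture, depth): 400x640x3 uint8, red, green, blue; 400x640 float32, m along the optical axis (not along the pixel's ray), 0 where there is no reading.
- calibration(name): a dict with "fx", "fy", "cx", "cy" (pixels), "R" (3x3) and "t" (3): a world point X has camera coordinates R X + t. Camera axes: x right, y down, z forward; pixel columns grow to the right and rows downward; lengths in m; the calibration is good to about 2 mm. A picture is of the moment at which its call begins. calibration takes no time and is no camera call.
- job_done(): hands the job in, once; it reports no verdict.
The state is a dict: "clock": time; "qpos": joint angles; "dq": joint speeds; "effort": joint torques, N m; "tool_pos": TCP position; "tool_rot": TCP orientation; "contact_force": force on the tool from outside, world axes, zero at the start; "ft_torque": the same for the moment, N m; "grip_width": finger opening in m.
Only numpy, scipy, OpenCV 4.12 (cv2) and the standard library are available. Lean on these libraries where they do the work, as an engineer would, in place of code of your own. Each camera call takes 0.05 s, during which the arm holds its last target. There are 200 camera calls.

## Working session

There is one attempt and no reset: what is moved stays moved. The work goes in short steps, Python scripts to look and compute and a tool call to move; the robot and the scene stay as the last step left them, time stands still between calls to the robot, and variables do not carry over. Pictures are saved under pics/ and viewed, on a budget of 10 in all, crops included, one or two more only if the job needs it, and the job is handed in when it is done.

Besides the shell and the picture viewer there is one more tool, called as name(argument=value, ...), one argument or row to a line, values as JSON. servo_tool: Moves the arm, as the interface text tells. Its arguments: {"type":"object","properties":{"slide":{"type":"array"},"angular":{"type":"array"},"grip":{"type":"number"},"newtons":{"type":"number"}},"required":["slide","angular"]}

```bash
mkdir -p pics; ls
python3 - <<'E'
from plant import *
import cv2, numpy as np
s=read_state(); print(s)
for n in ("side","top"):
    im,d=grab_frame(n); cv2.imwrite(f"pics/{n}0.png",im[:,:,::-1]); np.savez(f"{n}0.npz",im=im,d=d)
    c=calibration(n); print(n,c); print("campos",-np.array(c['R']).T@np.array(c['t']))
E
```

```text
pics
{'clock': 0.0, 'qpos': array([-1.3208058 ,  0.62933597,  0.03844159,  1.51837012, -0.02699156,
        0.99629573, -0.02002091]), 'dq': array([ 0.0002888 , -0.00015944, -0.00033257, -0.0001821 , -0.00153168,
       -0.00052001, -0.00136484]), 'effort': array([-8.85595409e-05, -5.49731934e+01,  1.14403624e+00, -1.86634666e+01,
       -5.21606393e-02,  2.37119570e-02,  1.55291209e-04]), 'tool_pos': array([0.20163548, 0.61722621, 0.20456003]), 'tool_rot': array([ 2.54220195e+00,  1.84382052e+00, -2.37455559e-03]), 'contact_force': array([-0.33186408, -0.29798325,  0.51038779]), 'ft_torque': array([-0.02999829, -0.00898461,  0.04181509]), 'grip_width': 0.09382669365145968}
side {'fx': 370.71339595469476, 'fy': 370.71339595469476, 'cx': 321.4796253782258, 'cy': 197.09101581229228, 'R': array([[ 0.94633267, -0.32306027,  0.00930323],
       [-0.19278129, -0.5873454 , -0.78604119],
       [ 0.25940289,  0.74206297, -0.61810411]]), 't': array([-0.56056391,  0.15405689,  0.8825852 ])}
campos [ 0.33123408 -0.74554511  0.67183966]
top {'fx': 391.5964961035663, 'fy': 391.5964961035663, 'cx': 319.67470784549283, 'cy': 197.0273670182845, 'R': array([[ 0.06010953, -0.99817393,  0.00597108],
       [-0.97523369, -0.06000154, -0.21288273],
       [ 0.21285226,  0.00697309, -0.97705951]]), 't': array([-0.06427705,  0.57661354,  1.07735109])}
campos [ 0.33688    -0.03707444  1.175771  ]
```

View pics/side0.png

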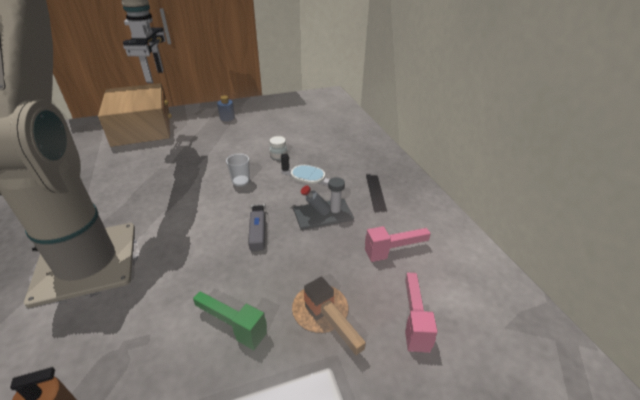

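View pics/top0.png

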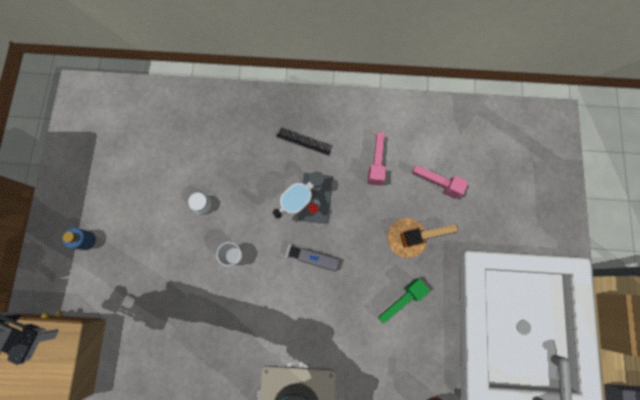

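The top view shows the orange-banded mallet's head at (412,237), with its handle running right to (457,230). The coaster is at (407,238), the red pin at (313,209), the knob at (278,213), the mirror at (296,198) and the plate around (315,200). Things that could be taken for the mallet are the green one at (418,290) and the pink ones at (377,170) and (455,186). I choose the one with the wooden handle and orange band on the cork.

```bash
cat > h.py <<'E'
from plant import *
import cv2, numpy as np
from scipy.spatial.transform import Rotation as Ro
def cal(n):
    c=calibration(n); return c,np.array(c['R']),np.array(c['t'])
def cloud(n,d):
    c,R,t=cal(n); v,u=np.indices(d.shape)
    P=np.stack([(u-c['cx'])/c['fx']*d,(v-c['cy'])/c['fy']*d,d],-1)
    return (P-t)@R
def ray(n,u,v,z):
    c,R,t=cal(n); o=-R.T@t; r=R.T@np.array([(u-c['cx'])/c['fx'],(v-c['cy'])/c['fy'],1]); return o+r*(z-o[2])/r[2]
def proj(n,X):
    c,R,t=cal(n); p=R@np.array(X)+t; return c['fx']*p[0]/p[2]+c['cx'],c['fy']*p[1]/p[2]+c['cy']
def mask(im,lo,hi,box):
    h=cv2.cvtColor(im,cv2.COLOR_RGB2HSV); m=cv2.inRange(h,lo,hi); o=np.zeros_like(m); a,b,c,d=box; o[b:d,a:c]=m[b:d,a:c]; return o>0
def tri(pa,pb):
    A=[];b=[]
    for n,(u,v) in (("side",pa),("top",pb)):
        c,R,t=cal(n)
        for k,val in ((0,(u-c['cx'])/c['fx']),(1,(v-c['cy'])/c['fy'])):
            A.append(R[k]-val*R[2]); b.append(val*t[2]-t[k])
    return np.linalg.lstsq(np.array(A),np.array(b),rcond=None)[0]
E
python3 - <<'E'
from h import *
np.set_printoptions(precision=4,suppress=True)
F={n:np.load(n+"0.npz") for n in("side","top")}
def rep(name,n,lo,hi,box,zr=(0,.3)):
    im,d=F[n]['im'],F[n]['d']; m=mask(im,lo,hi,box); C=cloud(n,d); m&=(d>0)&(C[...,2]>zr[0])&(C[...,2]<zr[1])
    v,u=np.nonzero(m); P=C[m]
    print(name,n,len(u),"px",u.mean().round(1),v.mean().round(1),"mean",P.mean(0),"min",P.min(0),"max",P.max(0)); return P,m
for n,b in (("top",(300,195,325,220)),("side",(295,180,318,200))):
    rep("red",n,(0,120,60),(8,255,255),b); rep("red2",n,(172,120,60),(180,255,255),b)
rep("knob","top",(0,0,0),(180,255,50),(268,203,286,222)); rep("knob","side",(0,0,0),(180,255,50),(278,148,292,174))
rep("headtop","top",(0,0,0),(180,255,60),(395,225,428,250),(.05,.1))
P,_=rep("handle","top",(5,60,80),(25,255,255),(424,220,462,245),(.035,.1))
c=P.mean(0);print(np.linalg.svd(P[:,:2]-c[:2],full_matrices=0)[2][0])
rep("plate z","top",(0,0,0),(180,255,255),(290,170,335,225),(.008,.016))
# collar / post
rep("collar","top",(0,0,0),(180,100,255),(310,170,335,195),(.09,.12))
# plate rect by depth
C=cloud("top",F["top"]['d']);m=(C[...,2]>.007)&(C[...,2]<.017);m[:, :285]=0;m[:,340:]=0;m[:165]=0;m[230:]=0
P=C[m][:,:2].astype(np.float32);print("plate",cv2.minAreaRect(P))
# crops
o=[]
for n,b in (("top",(260,160,470,265)),("side",(230,140,440,350))):
    o.append(cv2.resize(F[n]['im'][b[1]:b[3],b[0]:b[2],::-1],None,fx=2.8,fy=2.8 if n=="top" else 1.4))
cv2.imwrite("pics/c1.png",np.vstack(o))
print(F["top"]['d'].shape)
print("mirror");rep("mir","top",(85,30,100),(115,255,255),(270,175,320,220),(.09,.13))
E
```

```text
red top 69 px 312.6 208.2 mean [ 0.5386 -0.0115  0.0982] min [ 0.5283 -0.024   0.0905] max [0.5508 0.0015 0.1062]
red2 top 8 px 312.2 206.4 mean [ 0.544  -0.0101  0.096 ] min [ 0.535  -0.0241  0.0717] max [0.5495 0.0027 0.1038]
red side 51 px 305.0 189.7 mean [ 0.5416 -0.0149  0.0985] min [ 0.5321 -0.027   0.0918] max [ 0.5513 -0.0019  0.1046]<stdin>:7: RuntimeWarning: Mean of empty slice.
  ret = ret.dtype.type(ret / rcount)
  ret = um.true_divide(
Traceback (most recent call last):
ValueError: zero-size array to reduction operation minimum which has no identity
```

```bash
cat > m.py <<'E'
from h import *
np.set_printoptions(precision=4,suppress=True)
F={n:np.load(n+"0.npz") for n in("side","top")}
def rep(name,n,lo,hi,box,zr=(0,.3)):
    im,d=F[n]['im'],F[n]['d']; m=mask(im,lo,hi,box); C=cloud(n,d); m&=(d>0)&(C[...,2]>zr[0])&(C[...,2]<zr[1])
    v,u=np.nonzero(m); P=C[m]
    if len(P): print(name,n,len(u),"px",u.mean().round(1),v.mean().round(1),"mean",P.mean(0),"min",P.min(0),"max",P.max(0))
    else: print(name,n,"none")
    return P,m
if __name__=="__main__":
    rep("knob","top",(0,0,0),(180,255,70),(268,203,286,222),(.12,.2)); rep("knob","side",(0,0,0),(180,255,70),(278,148,292,174),(.1,.2))
    rep("headtop","top",(0,0,0),(180,255,90),(395,222,428,250),(.06,.1))
    P,_=rep("handle","top",(5,60,80),(25,255,255),(424,220,462,245),(.035,.1))
    print(np.linalg.svd(P[:,:2]-P.mean(0)[:2],full_matrices=0)[2][0])
    rep("collar","top",(0,0,0),(180,80,255),(308,170,335,195),(.09,.12))
    C=cloud("top",F["top"]['d']);m=(C[...,2]>.007)&(C[...,2]<.017);m[:, :285]=0;m[:,340:]=0;m[:165]=0;m[230:]=0
    P=C[m][:,:2].astype(np.float32);print("plate",len(P),cv2.minAreaRect(P),cv2.boxPoints(cv2.minAreaRect(P)))
    o=[]
    for n,b in (("top",(260,165,470,265)),("side",(230,140,440,350))):
        o.append(cv2.resize(F[n]['im'][b[1]:b[3],b[0]:b[2],::-1],None,fx=2.8 ,fy=2.8 if n=="top" else 1.5))
    cv2.imwrite("pics/c1.png",np.vstack(o))
    rep("mir","top",(85,30,100),(115,255,255),(270,175,320,220),(.09,.13))
    for nm,b in (("cup",(215,240,245,268)),("jar",(185,190,212,216)),("trim",(284,243,342,272))): rep(nm,"top",(0,0,0),(180,255,255),b,(.02,.12))
    P,_=rep("coaster","top",(5,60,60),(25,255,255),(385,215,430,262),(-.01,.012)); print(cv2.minEnclosingCircle(P[:,:2].astype(np.float32)))
E
python3 m.py
```

```text
knob top 48 px 276.7 213.3 mean [0.5098 0.082  0.1463] min [0.501  0.0732 0.122 ] max [0.5214 0.0919 0.1532]
knob side 117 px 284.6 161.7 mean [0.5131 0.076  0.1333] min [0.5036 0.0701 0.1068] max [0.5237 0.0902 0.1516]
headtop top 246 px 412.7 236.8 mean [ 0.4785 -0.2984  0.0728] min [ 0.4547 -0.3253  0.062 ] max [ 0.5046 -0.2733  0.079 ]
handle top 258 px 439.7 231.3 mean [ 0.5019 -0.3813  0.0513] min [ 0.48  -0.431  0.044] max [ 0.5228 -0.3349  0.0572]
[ 0.2814 -0.9596]
collar top 232 px 315.1 180.7 mean [ 0.6164 -0.0137  0.1058] min [ 0.5745 -0.0385  0.0916] max [0.6425 0.0059 0.1157]
plate 735 ((0.5827440619468689, -0.014711752533912659), (0.08954072743654251, 0.1600673794746399), 87.27337646484375) [[ 0.5007 -0.0556]
 [ 0.6606 -0.0632]
 [ 0.6648  0.0262]
 [ 0.5049  0.0338]]
mir top 581 px 295.3 197.6 mean [0.5629 0.0381 0.1117] min [ 0.5242 -0.0001  0.1053] max [0.6041 0.0772 0.1182]
cup top 306 px 227.2 253.9 mean [0.4    0.2216 0.0605] min [0.3655 0.1816 0.0203] max [0.4319 0.2486 0.0842]
jar top 370 px 199.1 203.1 mean [0.5421 0.3216 0.0514] min [0.5146 0.2946 0.0212] max [0.575  0.3533 0.0659]
trim top 683 px 313.1 258.3 mean [ 0.4041 -0.0205  0.0312] min [ 0.3716 -0.0961  0.0202] max [0.4389 0.0619 0.0394]
coaster top 909 px 404.5 237.7 mean [ 0.4836 -0.2901  0.0031] min [ 0.4253 -0.3593 -0.0057] max [ 0.545  -0.2373  0.0115]
((0.48508787155151367, -0.30095499753952026), 0.06416498124599457)
```

View pics/c1.png

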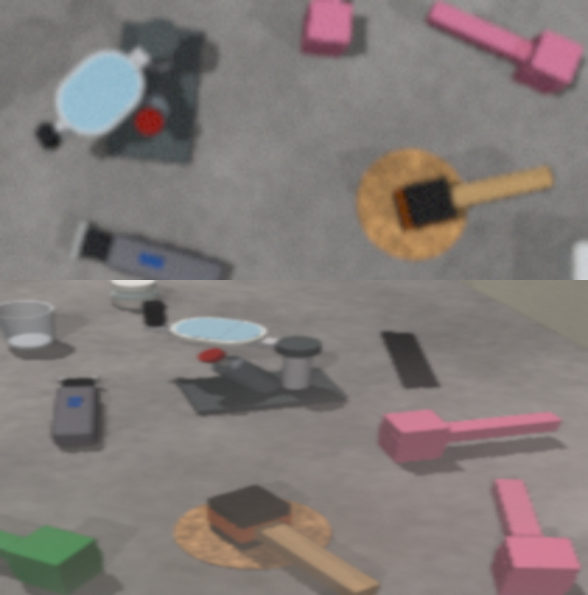

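The crop confirms the choice: cork, wooden handle, and orange band under a black rubber face. Next come the pose estimates and the first move, to above the knob.

Run:
```python
from m import *
im=F["top"]['im']
# collar: dark disc by depth+height away from the mirror
C=cloud("top",F["top"]['d']);z=C[...,2]
m=(z>.10)&(z<.115);m[:,:309]=0;m[:,335:]=0;m[:165]=0;m[195:]=0
print("collar circ",cv2.minEnclosingCircle(C[m][:,:2].astype(np.float32)),C[m].mean(0))
def cen(n,lo,hi,b):
    k=mask(F[n]['im'],lo,hi,b);v,u=np.nonzero(k);return u.mean(),v.mean()
ks=cen("side",(0,0,0),(180,255,70),(278,148,292,174));kt=cen("top",(0,0,0),(180,255,70),(268,203,286,222));print("knob tri",tri(ks,kt),ray("top",*kt,.145),ray("side",*ks,.13))
rs=cen("side",(0,120,60),(8,255,255),(295,180,318,200));rt=cen("top",(0,120,60),(8,255,255),(300,195,325,220));print("pin tri",tri(rs,rt),ray("top",*rt,.098),ray("side",*rs,.098))
ms=cen("side",(85,30,100),(115,255,255),(288,162,328,184));mt=cen("top",(85,30,100),(115,255,255),(270,175,320,220));print("mirror",tri(ms,mt),ray("top",*mt,.112))
h=(z>.071)&(z<.08);h[:,:395]=0;h[:,430:]=0;h[:220]=0;h[255:]=0
r=cv2.minAreaRect(C[h][:,:2].astype(np.float32));print("head rect",r,np.median(C[h],0),"px ray",ray("top",413.4,236.8,.074))
h=(z>.042)&(z<.06);h[:,:427]=0;h[:,465:]=0;h[:215]=0;h[250:]=0
r=cv2.minAreaRect(C[h][:,:2].astype(np.float32));print("handle rect",r)
# coaster: ellipse of cork+mallet region in top by rays at z .004
k=mask(im,(5,60,60),(25,255,255),(385,215,424,262)).astype(np.uint8)
c=max(cv2.findContours(k,0,1)[0],key=cv2.contourArea);(u,v),rad=cv2.minEnclosingCircle(c);print("coaster",u,v,rad,ray("top",u,v,.004))
s=read_state();R=Ro.from_rotvec(s['tool_rot']).as_matrix();print(R,s['tool_pos'])
```

```text
collar circ ((0.6090408563613892, -0.011187196709215641), 0.03522802144289017) [ 0.6186 -0.0146  0.1061]
knob tri [0.5138 0.0839 0.1281] [0.51   0.0821 0.145 ] [0.5142 0.0812 0.13  ]
pin tri [ 0.5408 -0.0117  0.0958] [ 0.5386 -0.0115  0.098 ] [ 0.5418 -0.0143  0.098 ]
mirror [0.5638 0.0373 0.1129] [0.5627 0.0375 0.112 ]
head rect ((0.47869235277175903, -0.2999792695045471), (0.04330911859869957, 0.044875942170619965), 16.0495662689209) [ 0.4793 -0.2995  0.0734] px ray [ 0.4785 -0.3     0.074 ]
handle rect ((0.5033551454544067, -0.3859895169734955), (0.02204734832048416, 0.09039448946714401), 15.982125282287598)
coaster 406.62396240234375 237.76446533203125 20.65144157409668 [ 0.4834 -0.2965  0.004 ]
[[ 0.3106  0.9506 -0.0005]
 [ 0.9506 -0.3106 -0.0015]
 [-0.0016  0.     -1.    ]] [0.2017 0.6173 0.2047]
```

servo_tool(
  slide=[
    [-0.0206,0.0231,0],
    [-0.0206,0.0231,0],
    [-0.0206,0.0231,0],
    [-0.0206,0.0231,0],
    [-0.0206,0.0231,0],
    [-0.0206,0.0231,0],
    [-0.0206,0.0231,0],
    [-0.0206,0.0231,0],
    [-0.0206,0.0231,0],
    [-0.0206,0.0231,0],
    [-0.0206,0.0231,0],
    [-0.0206,0.0231,0],
    [-0.0206,0.0231,0],
    [-0.0206,0.0231,0],
    [-0.0206,0.0231,0],
    [-0.0206,0.0231,0],
    [-0.0206,0.0231,0],
    [-0.0206,0.0231,0],
    [-0.0206,0.0231,0],
    [-0.0206,0.0231,0],
  ],
  angular=[
    [0,0,0],
    [0,0,0],
    [0,0,0],
    [0,0,0],
    [0,0,0],
    [0,0,0],
    [0,0,0],
    [0,0,0],
    [0,0,0],
    [0,0,0],
    [0,0,0],
    [0,0,0],
    [0,0,0],
    [0,0,0],
    [0,0,0],
    [0,0,0],
    [0,0,0],
    [0,0,0],
    [0,0,0],
    [0,0,0],
  ],
  grip=0.5,
  newtons=8,
)

```text
clock: 2.1
tool_pos: [0.5133, 0.0816, 0.2052]
tool_rot: [-2.543, -1.844, 0.001]
contact_force: [-0.4, 0.4, -0.2]
grip_width: 0.0472
```

servo_tool(
  slide=[
    [0,0,0],
    [0,0,0],
    [0,0,0],
    [0,0,0],
  ],
  angular=[
    [0,0,0.13],
    [0,0,0.13],
    [0,0,0.14],
    [0,0,0],
  ],
)

```text
clock: 2.5
tool_pos: [0.5128, 0.0826, 0.2051]
tool_rot: [2.859, 1.302, -0.001]
contact_force: [-0.4, -0.1, 0.7]
grip_width: 0.047
```

```bash
cat > rel.py <<'E'
# rel.py x y z : offset of a world point from the TCP in tool axes
from h import *; import sys
s=read_state();R=Ro.from_rotvec(s['tool_rot']).as_matrix()
np.set_printoptions(precision=4,suppress=True)
print("t",s['clock'],"tcp",s['tool_pos'],"yawx",np.arctan2(R[1,0],R[0,0]).round(4),"zaxis",R[:,2],"F",s['contact_force'],"w",s['grip_width'],"q",s['qpos'])
for a in sys.argv[1:]: print(a,R.T@(np.array(eval(a))-s['tool_pos']))
E
python3 rel.py "(.512,.082,.118)"
```

```text
t 2.5 tcp [0.5128 0.0826 0.2051] yawx 0.8544 zaxis [-0.0007 -0.0005 -1.    ] F [-0.4405 -0.1386  0.6543] w 0.04696376211777349 q [-0.3503  0.4489  0.1951  1.8825 -0.1146  0.8218  0.7586]
(.512,.082,.118) [-0.0009 -0.0001  0.0871]
```

servo_tool(
  slide=[
    [0,0,0.015],
    [0,0,0.02],
    [0,0,0.02],
    [0,0,0.02],
    [0,0,0.01],
    [0,0,0],
  ],
  angular=[
    [0,0,0],
    [0,0,0],
    [0,0,0],
    [0,0,0],
    [0,0,0],
    [0,0,0],
  ],
)

```text
clock: 3.1
tool_pos: [0.512, 0.0826, 0.1193]
tool_rot: [-2.857, -1.305, 0.004]
contact_force: [0.7, -0.1, -0.1]
grip_width: 0.0472
```

servo_tool(
  slide=[
    [0,0,0],
    [0,0,0],
    [0,0,0],
    [0,0,0],
    [0,0,0],
  ],
  angular=[
    [0,0,0],
    [0,0,0],
    [0,0,0],
    [0,0,0],
    [0,0,0.03],
  ],
  grip=0.15,
)

```text
clock: 3.6
tool_pos: [0.5136, 0.083, 0.1212]
tool_rot: [2.879, 1.258, 0.002]
contact_force: [-0.3, 1.2, 3.2]
grip_width: 0.0216
```

servo_tool(
  slide=[
    [0.009,0,0],
    [0.009,0,0],
    [0.009,0,0],
    [0.009,0,0],
    [0.009,0,0],
    [0.009,0,0],
    [0.009,0,0],
    [0.009,0,0],
    [0.009,0,0],
    [0.009,0,0],
    [0.009,0,0],
    [0.009,0,0],
    [0.009,0,0],
    [0,0,0],
  ],
  angular=[
    [0,0,0.06],
    [0,0,0.06],
    [0,0,0.06],
    [0,0,0.06],
    [0,0,0.06],
    [0,0,0.06],
    [0,0,0.06],
    [0,0,0.06],
    [0,0,0.06],
    [0,0,0.06],
    [0,0,0.06],
    [0,0,0.06],
    [0,0,0.06],
    [0,0,0],
  ],
)

```text
clock: 5.0
tool_pos: [0.6166, 0.1329, 0.1211]
tool_rot: [3.14, 0.068, 0.004]
contact_force: [-0.9, -1.4, 5.4]
grip_width: 0.0216
```

```bash
python3 rel.py "(.631,.133,.121)"
```

```text
t 5.0 tcp [0.6166 0.1329 0.1211] yawx 0.0432 zaxis [ 0.0024 -0.0013 -1.    ] F [-0.8618 -1.3807  5.399 ] w 0.02159895629717256 q [-0.4991  0.7311  0.4078  1.6647 -0.3679  0.8205  0.1116]
(.631,.133,.121) [0.0144 0.0005 0.0002]
```

servo_tool(
  slide=[
    [0.004,0,0],
    [0.004,0,0],
    [0.004,0,0],
    [0,0,0],
  ],
  angular=[
    [0,0,0.027],
    [0,0,0.027],
    [0,0,0.027],
    [0,0,0],
  ],
)

```text
clock: 5.4
tool_pos: [0.6278, 0.1332, 0.1211]
tool_rot: [3.14, -0.057, 0.003]
contact_force: [0.7, -2.2, 4.1]
grip_width: 0.0216
```

servo_tool(
  slide=[
    [0.003,0,0],
    [0.003,0,0],
    [0,0,0],
  ],
  angular=[
    [0,0,0],
    [0,0,0],
    [0,0,0],
  ],
)

```text
clock: 5.7
tool_pos: [0.6331, 0.1332, 0.1211]
tool_rot: [3.141, -0.057, 0.001]
contact_force: [-0.6, -2.2, 4.7]
grip_width: 0.0213
```

servo_tool(
  slide=[
    [0.003,0,0],
    [0.002,0,0],
    [0,0,0],
  ],
  angular=[
    [0,0,0.015],
    [0,0,0],
    [0,0,0],
  ],
)

```text
clock: 6.0
tool_pos: [0.6343, 0.1334, 0.1207]
tool_rot: [-3.141, 0.079, 0.012]
contact_force: [-7.3, -2.0, 10.5]
grip_width: 0.0221
```

servo_tool(
  slide=[
    [0.002,0,0],
    [0,0,0],
  ],
  angular=[
    [0,0,0],
    [0,0,0],
  ],
)

```text
clock: 6.2
tool_pos: [0.6343, 0.1336, 0.1202]
tool_rot: [-3.14, 0.079, 0.018]
contact_force: [-10.3, -1.7, 9.8]
grip_width: 0.0216
```

servo_tool(
  slide=[
    [0,0,0],
    [0,0,0],
    [0,0,0],
    [0,0,-0.02],
    [0,0,-0.03],
    [0,0,-0.03],
    [0,0,-0.02],
    [0,0,0],
  ],
  angular=[
    [0,0,0],
    [0,0,0],
    [0,0,0],
    [0,0,0],
    [0,0,0],
    [0,0,0],
    [0,0,0],
    [0,0,0],
  ],
  grip=0.5,
)

```text
clock: 7.0
tool_pos: [0.6423, 0.1339, 0.2235]
tool_rot: [-3.139, 0.08, -0.01]
contact_force: [1.0, -0.3, -1.1]
grip_width: 0.0469
```

```bash
python3 rel.py "(.4923,-.3462,.22)"
```

```text
t 7.0 tcp [0.6423 0.1339 0.2235] yawx -0.0507 zaxis [ 0.0063  0.0014 -1.    ] F [ 1.0038 -0.2817 -1.1184] w 0.046891606107448254 q [-0.5225  0.6601  0.4852  1.4932 -0.3339  1.0644 -0.0138]
(.4923,-.3462,.22) [-0.1255  0.4871  0.0019]
```

servo_tool(
  slide=[
    [-0.0074,0.0286,0],
    [-0.0074,0.0286,0],
    [-0.0074,0.0286,0],
    [-0.0074,0.0286,0],
    [-0.0074,0.0286,0],
    [-0.0074,0.0286,0],
    [-0.0074,0.0286,0],
    [-0.0074,0.0286,0],
    [-0.0074,0.0286,0],
    [-0.0074,0.0286,0],
    [-0.0074,0.0286,0],
    [-0.0074,0.0286,0],
    [-0.0074,0.0286,0],
    [-0.0074,0.0286,0],
    [-0.0074,0.0286,0],
    [-0.0074,0.0286,0],
    [-0.0074,0.0286,0],
  ],
  angular=[
    [0,0,0],
    [0,0,0],
    [0,0,0],
    [0,0,0],
    [0,0,0],
    [0,0,0],
    [0,0,0],
    [0,0,0],
    [0,0,0],
    [0,0,0],
    [0,0,0],
    [0,0,0],
    [0,0,0],
    [0,0,0],
    [0,0,0],
    [0,0,0],
    [0,0,0],
  ],
)

```text
clock: 8.7
tool_pos: [0.4888, -0.3461, 0.2189]
tool_rot: [-3.139, 0.08, 0.002]
contact_force: [0.9, -0.7, 0.3]
grip_width: 0.0467
```

servo_tool(
  slide=[
    [0,0,0],
    [0,0,0],
    [0,0,0],
    [0,0,0],
  ],
  angular=[
    [0,0,-0.11],
    [0,0,-0.11],
    [0,0,-0.11],
    [0,0,0],
  ],
)

```text
clock: 9.1
tool_pos: [0.4891, -0.3451, 0.2191]
tool_rot: [-3.109, -0.437, 0.001]
contact_force: [0.1, -0.6, 0.8]
grip_width: 0.047
```

```bash
python3 rel.py "(.4923,-.3462,.020)"
python3 - <<'E'
from h import *
o=[]
for n,b in (("top",(220,150,540,330)),("side",(220,110,460,270))):
    im,d=grab_frame(n);np.savez(f"{n}1.npz",im=im,d=d);o.append(cv2.resize(im[b[1]:b[3],b[0]:b[2],::-1],(600,290)))
cv2.imwrite("pics/c2.png",np.vstack(o))
E
```

```text
t 9.1 tcp [ 0.4891 -0.3451  0.2191] yawx 0.2793 zaxis [-0.0011  0.0014 -1.    ] F [ 0.0988 -0.5551  0.8118] w 0.04704551488425525 q [ 0.3272  0.5656  0.3855  1.6563 -0.2474  0.9699  1.0787]
(.4923,-.3462,.020) [0.0029 0.0022 0.1991]
```

View pics/c2.png

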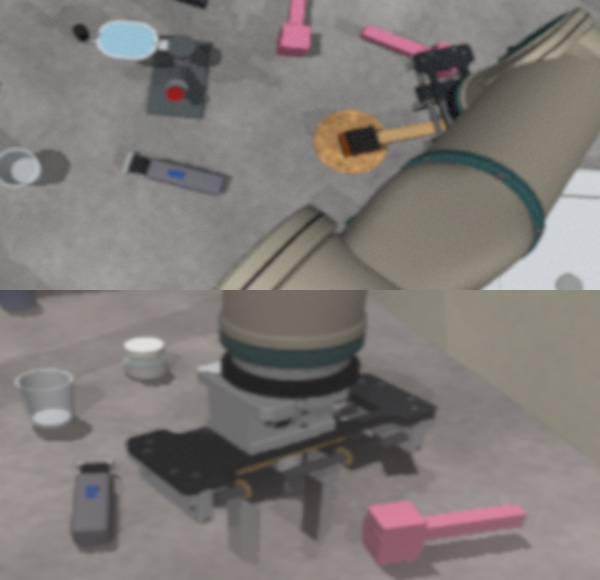

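The mirror arm now points left along the stand's +y, with the knob at crop (82,32), and the gripper is over the mallet's handle. I compute the strike geometry from this frame and descend to the handle.

servo_tool(
  slide=[
    [0.003,0.002,0.02],
    [0,0,0.025],
    [0,0,0.025],
    [0,0,0.025],
    [0,0,0.025],
    [0,0,0.025],
    [0,0,0.02],
    [0,0,0.015],
    [0,0,0.01],
    [0,0,0.008],
    [0,0,0],
  ],
  angular=[
    [0,0,0],
    [0,0,0],
    [0,0,0],
    [0,0,0],
    [0,0,0],
    [0,0,0],
    [0,0,0],
    [0,0,0],
    [0,0,0],
    [0,0,0],
    [0,0,0],
  ],
)

```text
clock: 10.3
tool_pos: [0.4927, -0.3464, 0.0218]
tool_rot: [-3.11, -0.436, 0.001]
contact_force: [-0.2, -0.1, -0.4]
grip_width: 0.0472
```

```bash
python3 rel.py "(.4923,-.3462,.020)"
python3 - <<'E'
from h import *
np.set_printoptions(precision=4,suppress=True)
f=np.load("top1.npz");im,d=f['im'],f['d'];C=cloud("top",d)
def cen(lo,hi,b,z):
    k=mask(im,lo,hi,b);v,u=np.nonzero(k);return ray("top",u.mean(),v.mean(),z)[:2]
m=cen((85,30,100),(115,255,255),(265,155,315,195),.112);k=cen((0,0,0),(180,255,70),(255,160,270,178),.147);p=cen((0,120,60),(8,255,255),(300,195,325,220),.098)
w=k-m;print("mirror",m,"knob",k,"pin",p,"dist",np.linalg.norm(w),"dir yaw",np.arctan2(w[1],w[0])-np.pi/2,"pivot",m-w/np.linalg.norm(w)*.0825)
pv=m-w/np.linalg.norm(w)*.0825; v=pv-p; print("pin-pivot",np.linalg.norm(v),np.arctan2(v[1],v[0]))
z=C[...,2];q=(z>.007)&(z<.017);q[:,:285]=0;q[:,340:]=0;q[:165]=0;q[230:]=0
r=cv2.minAreaRect(C[q][:,:2].astype(np.float32));print(r)
E
```

```text
t 10.3 tcp [ 0.4927 -0.3464  0.0218] yawx 0.2786 zaxis [-0.0009  0.0006 -1.    ] F [-0.161  -0.093  -0.3858] w 0.047235693383506326 q [ 0.4029  0.8246  0.2664  1.7939 -0.3647  0.5726  1.1754]
(.4923,-.3462,.020) [-0.0003 -0.0003  0.0018]
mirror [0.6286 0.0654] knob [0.6275 0.1298] pin [ 0.5389 -0.0128] dist 0.0643968884393726 dir yaw 0.017646233448095794 pivot [ 0.63   -0.0171]
pin-pivot 0.09125872567251239 -0.046607289581004956
((0.5870514512062073, -0.014556732028722763), (0.08954684436321259, 0.1498723179101944), 86.75337219238281)
```

servo_tool(
  slide=[
    [0,0,0.001],
    [0,0,0],
    [0,0,0],
    [0,0,0],
    [0,0,0],
    [0,0,0],
  ],
  angular=[
    [0,0,0],
    [0,0,0],
    [0,0,0],
    [0,0,0],
    [0,0,0],
    [0,0,0],
  ],
  grip=0,
  newtons=60,
)

```text
clock: 10.9
tool_pos: [0.4935, -0.347, 0.022]
tool_rot: [3.11, 0.437, 0.002]
contact_force: [-0.2, -0.4, 4.7]
grip_width: 0.0214
```

servo_tool(
  slide=[
    [0,0,-0.01],
    [0,0,-0.02],
    [0,0,-0.03],
    [0,0,-0.03],
    [0,0,-0.03],
    [0,0,-0.03],
    [0,0,-0.02],
    [0,0,-0.01],
    [0,0,0],
  ],
  angular=[
    [0,0,0],
    [0,0,0],
    [0,0,0],
    [0,0,0],
    [0,0,0],
    [0,0,0],
    [0,0,0],
    [0,0,0],
    [0,0,0],
  ],
)

```text
clock: 11.8
tool_pos: [0.4932, -0.3469, 0.2025]
tool_rot: [3.11, 0.437, 0.002]
contact_force: [0.3, 0.2, -2.6]
grip_width: 0.0219
```

```bash
python3 rel.py
python3 - <<'E'
from h import *
im,d=grab_frame("side");np.savez("side2.npz",im=im,d=d)
cv2.imwrite("pics/c3.png",cv2.resize(im[150:350,220:500,::-1],None,fx=2.5,fy=2.5))
E
```

```text
t 11.8 tcp [ 0.4932 -0.3469  0.2025] yawx 0.279 zaxis [ 0.0014 -0.0008 -1.    ] F [ 0.3268  0.163  -2.6304] w 0.021867321792144453 q [ 0.3288  0.5884  0.3828  1.6672 -0.2608  0.935   1.0878]
```

View pics/c3.png

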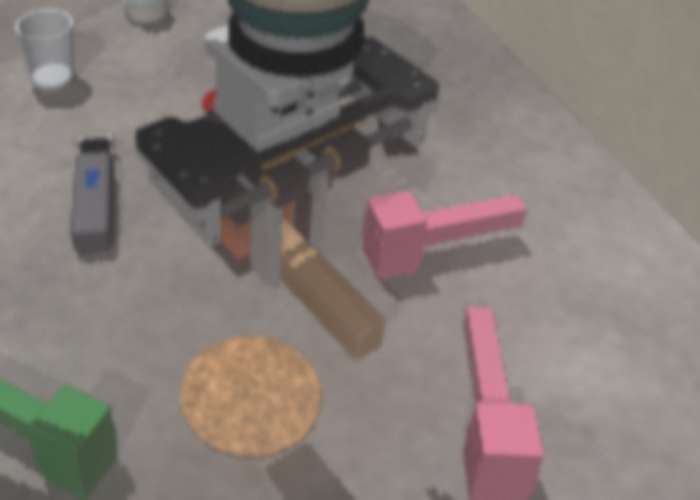

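The mallet is held and its handle looks level. The red pin's edge shows at crop (210,100) and the coaster is free at (250,395). I turn to the strike orientation here, high up, and then go to a standoff.

servo_tool(
  slide=[
    [0,0,-0.01],
    [0,0,-0.01],
    [0,0,-0.01],
    [0,0,0],
    [0,0,0],
    [0,0,0],
    [0,0,0],
    [0,0,0],
    [0,0,0],
  ],
  angular=[
    [0,0,0.11],
    [0,0,0.11],
    [0,0,0.11],
    [0,0.12,0],
    [0,0.12,0],
    [0,0.12,0],
    [0,0.12,0],
    [0,0.12,0],
    [0,0,0],
  ],
)

```text
clock: 12.75
tool_pos: [0.4899, -0.3467, 0.2273]
tool_rot: [3.019, -0.089, 0.854]
contact_force: [-0.7, -0.6, -2.8]
grip_width: 0.0215
```

```bash
cat > strike.py <<'E'
from h import *
np.set_printoptions(precision=4,suppress=True)
psi=-.05;pin=np.array([.5395,-.0125,.098]);n=np.array([-np.sin(.6)*np.cos(psi),-np.sin(.6)*np.sin(psi),np.cos(.6)])
y=np.array([np.sin(psi),-np.cos(psi),0]);Rt=np.c_[np.cross(y,-n),y,-n];S=np.array([0,-.049,.018])
s=read_state();R=Ro.from_rotvec(s['tool_rot']).as_matrix()
print("turn err (tool)",Ro.from_matrix(R.T@Rt).as_rotvec(),"tcp",s['tool_pos'],"F",s['contact_force'],"w",s['grip_width'],"t",s['clock'])
print("face-pin in pin axes",Rt.T@(s['tool_pos']+R@S-pin))
for h in (.06,.03): print(h,"slide now",R.T@(pin+h*n-Rt@S-s['tool_pos']), "tcp",pin+h*n-Rt@S)
E
python3 strike.py
python3 - <<'E'
from h import *
np.set_printoptions(precision=4,suppress=True)
f=np.load("side2.npz");im,d=f['im'],f['d'];C=cloud("side",d)
m=mask(im,(5,50,60),(25,200,255),(328,240,376,295))&(C[...,2]>.1);P=C[m];print(len(P))
# handle relative to tool at that time
R=np.array([[.961,.275,0],[.275,-.961,0],[0,0,-1]]);Q=(P-np.array([.4932,-.3469,.2025]))@R
b=np.round(Q[:,1],2)
for v in np.unique(b): q=Q[b==v]; print(v,len(q),q.min(0),q.max(0))
E
```

```text
turn err (tool) [-0.0079  0.0491 -0.0113] tcp [ 0.4899 -0.3467  0.2273] F [-0.7086 -0.62   -2.8094] w 0.02150966187250627 t 12.75
face-pin in pin axes [ 0.0455  0.2871 -0.1077]
0.06 slide now [-0.0467 -0.2863  0.0518] tcp [ 0.4931 -0.0592  0.1624]
0.03 slide now [-0.0452 -0.2861  0.0818] tcp [ 0.51   -0.0601  0.1376]
1016
-0.02 1 [ 0.0222 -0.023  -0.0119] [ 0.0222 -0.023  -0.0119]
-0.01 14 [ 0.0021 -0.0113 -0.0306] [ 0.0119 -0.0054 -0.0286]
0.0 42 [-0.0037 -0.0047 -0.0319] [ 0.0124  0.005  -0.0273]
0.01 94 [-0.0117  0.0051 -0.0533] [ 0.0229  0.0149 -0.0092]
0.02 94 [-0.0116  0.015  -0.0313] [ 0.0099  0.0248 -0.0061]
0.03 101 [-0.0118  0.0252 -0.0314] [ 0.0095  0.035  -0.0067]
0.04 100 [-0.0116  0.0351 -0.0314] [ 0.0095  0.0449 -0.0079]
0.05 107 [-0.0115  0.045  -0.0311] [ 0.0095  0.055  -0.0062]
0.06 112 [-0.012   0.055  -0.0318] [ 0.0101  0.0649 -0.007 ]
0.07 111 [-0.012   0.065  -0.0315] [ 0.0097  0.0749 -0.0068]
0.08 120 [-0.0123  0.075  -0.0315] [ 0.0094  0.085  -0.0068]
0.09 117 [-0.0114  0.0852 -0.0316] [ 0.0097  0.0889 -0.0076]
0.34 3 [-0.2653  0.3386 -0.4693] [-0.2653  0.3386 -0.4693]
```

servo_tool(
  slide=[
    [-0.0031,-0.0191,0.0035],
    [-0.0031,-0.0191,0.0035],
    [-0.0031,-0.0191,0.0035],
    [-0.0031,-0.0191,0.0035],
    [-0.0031,-0.0191,0.0035],
    [-0.0031,-0.0191,0.0035],
    [-0.0031,-0.0191,0.0035],
    [-0.0031,-0.0191,0.0035],
    [-0.0031,-0.0191,0.0035],
    [-0.0031,-0.0191,0.0035],
    [-0.0031,-0.0191,0.0035],
    [-0.0031,-0.0191,0.0035],
    [-0.0031,-0.0191,0.0035],
    [-0.0031,-0.0191,0.0035],
    [-0.0031,-0.0191,0.0035],
    [0,0,0],
    [0,0,0],
  ],
  angular=[
    [0,0,0],
    [0,0,0],
    [0,0,0],
    [0,0,0],
    [0,0,0],
    [0,0,0],
    [0,0,0],
    [0,0,0],
    [0,0,0],
    [0,0,0],
    [0,0,0],
    [0,0,0],
    [0,0,0],
    [0,0,0],
    [0,0,0],
    [0,0,0],
    [0,0,0],
  ],
)

```text
clock: 14.45
tool_pos: [0.5022, -0.073, 0.2253]
tool_rot: [-3.024, 0.051, -0.729]
contact_force: [-0.1, -0.5, -1.3]
grip_width: 0.0213
```

```bash
sed -i 's/\[0,-.049,.018\]/[-.001,-.048,.017]/' strike.py; python3 strike.py
python3 - <<'E'
from h import *
o=[]
for n,b in (("side",(240,110,400,230)),("top",(240,140,400,260))):
    im,d=grab_frame(n);np.savez(f"{n}3.npz",im=im,d=d);o.append(cv2.resize(im[b[1]:b[3],b[0]:b[2],::-1],(400,300)))
cv2.imwrite("pics/c4.png",np.hstack(o))
E
```

```text
turn err (tool) [-0.0447  0.128   0.0029] tcp [ 0.5022 -0.073   0.2253] F [-0.0589 -0.4942 -1.2838] w 0.02132939528889903 t 14.45
face-pin in pin axes [ 0.0405  0.0136 -0.1098]
0.06 slide now [-0.0362 -0.0121  0.053 ] tcp [ 0.4945 -0.0583  0.1621]
0.03 slide now [-0.0324 -0.0108  0.0827] tcp [ 0.5114 -0.0592  0.1374]
```

View pics/c4.png

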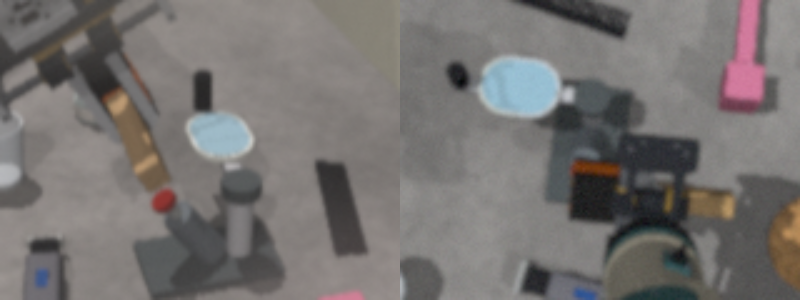

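The pose fell short in tilt and height; I check the joint limits.

```bash
python3 rel.py
```

```text
t 14.55 tcp [ 0.5019 -0.075   0.2253] yawx -0.0475 zaxis [ 0.4559  0.02   -0.8898] F [-0.1458  0.2655 -2.5216] w 0.021803019555029265 q [-0.1523  0.2515  0.3907  2.3346 -1.0983  0.2334  1.2054]
```

```bash
cat > kin.py <<'E'
from h import *
from scipy.optimize import least_squares
lo=np.array([-3.06,-.37,-1.25,.18,-1.1,.23,-2.94]);hi=np.array([3.06,2.12,1.32,2.47,4.24,1.98,2.94])
D=[([-.3503,.4489,.1951,1.8825,-.1146,.8218,.7586],[.5128,.0826,.2051],.8544),([-.4991,.7311,.4078,1.6647,-.3679,.8205,.1116],[.6166,.1329,.1211],.0432),
([-.5225,.6601,.4852,1.4932,-.3339,1.0644,-.0138],[.6423,.1339,.2235],-.0507),([.3272,.5656,.3855,1.6563,-.2474,.9699,1.0787],[.4891,-.3451,.2191],.2793),
([.4029,.8246,.2664,1.7939,-.3647,.5726,1.1754],[.4927,-.3464,.0218],.2786),([-1.3208,.6293,.0384,1.5184,-.027,.9963,-.02],[.2016,.6172,.2046],1.2554)]
def chain(q,sg):
    Rs=[];R=np.eye(3)
    for i,a in enumerate(q):
        R=R@Ro.from_euler('zyzyzyz'[i],a*sg[i]).as_matrix();Rs.append(R)
    return Rs
def feats(q,sg):
    A=chain(q,sg);return np.c_[[0,0,1],A[1][:,2],A[3][:,2],A[5][:,2],A[1][:,0],A[3][:,0],A[5][:,0]]
best=None
for s1 in(1,-1):
  for s3 in(1,-1):
    for s5 in (1,-1):
      sg=[s1,1,s3,1,s5,1,1]
      A=np.vstack([feats(q,sg) for q,_,_ in D]);b=np.hstack([p for _,p,_ in D]);x,*_=np.linalg.lstsq(A,b,rcond=1e-6)
      e=np.abs(A@x-b).max()
      if best is None or e<best[0]: best=(e,sg,x)
e,sg,X=best
def fk(q): 
    return feats(q,sg)@X, chain(q,sg)
if __name__=="__main__":
    np.set_printoptions(precision=4,suppress=True);print(e,sg,X)
    for q,p,yw in D:
        r=chain(q,sg)
        for s7 in(1,-1):
            sg2=sg[:6]+[s7];R=chain(q,sg2)[6];print(s7,yw,R[:,2],np.arctan2(R[1,0],R[0,0]),end=' | ')
        print()
E
python3 kin.py
```

```text
0.02321218281464435 [-1, 1, -1, 1, 1, 1, 1] [ 0.0039  0.5696  0.3964  0.0522 -0.0143  0.0008  0.0026]
1 0.8544 [ 0.0281 -0.1649 -0.9859] 2.6422318412547203 | -1 0.8544 [ 0.0281 -0.1649 -0.9859] -2.137722822511 | 
1 0.0432 [ 0.0972 -0.4998 -0.8607] -2.8277230708873264 | -1 0.0432 [ 0.0972 -0.4998 -0.8607] -2.6322531455099427 | 
1 -0.0507 [ 0.0763 -0.5433 -0.8361] -2.8605016881303205 | -1 -0.0507 [ 0.0763 -0.5433 -0.8361] -2.883743804616052 | 
1 0.2793 [-0.2429 -0.3118 -0.9186] 1.5885555442144683 | -1 0.2793 [-0.2429 -0.3118 -0.9186] -2.6062924604582483 | 
1 0.2786 [-0.2106 -0.3154 -0.9253] 1.7291831909912618 | -1 0.2786 [-0.2106 -0.3154 -0.9253] -2.2483628356932024 | 
1 1.2554 [ 0.0429 -0.0144 -0.999 ] -1.8172454167664813 | -1 1.2554 [ 0.0429 -0.0144 -0.999 ] -1.8572046497246895 |
```

Run:
```python
from kin import *
import itertools
np.set_printoptions(precision=4,suppress=True)
r=[]
for s in itertools.product((1,-1),repeat=4):
    g=[s[0],1,s[1],s[3],s[2],1,1]; 
    for s6 in (1,-1):
        g[5]=s6
        ze=max(np.linalg.norm(chain(q,g)[5][:,2]+[0,0,1]) for q,_,_ in D)
        A=np.vstack([feats(q,g) for q,_,_ in D]);b=np.hstack([p for _,p,_ in D]);x,*_=np.linalg.lstsq(A,b,rcond=1e-6)
        r.append((ze,np.abs(A@x-b).max(),list(g),x))
r.sort(key=lambda t:t[0])
for t in r[:4]: print(t)
g=r[0][2]
for s7 in(1,-1):
    for q,p,yw in D:
        R=chain(q,g[:6]+[s7])[6];print(s7,yw,np.arctan2(R[1,0],R[0,0]))
```

```text
(np.float64(0.006473288010083796), np.float64(0.517391575237108), [1, 1, 1, 1, 1, 1, 1], array([128.5704,  -1.7933,  -0.4719, 128.2442,   0.5001,  -1.7295,
        -0.067 ]))
(np.float64(0.006473288010083796), np.float64(0.023908433246613764), [-1, 1, -1, 1, -1, 1, 1], array([ 0.092 ,  0.5405,  0.3958,  0.1406, -0.0552, -0.0034, -0.0444]))
(np.float64(0.006473288010083811), np.float64(0.5608015233250774), [1, 1, -1, 1, -1, 1, 1], array([52.7229, -1.7156, -0.9199, 52.8482,  0.4618, -1.8443, -0.3398]))
(np.float64(0.006473288010083811), np.float64(0.11096680932752795), [-1, 1, 1, 1, 1, 1, 1], array([-4.4335,  0.6602,  0.1733, -4.4721,  0.5445, -0.0504,  0.4322]))
1 0.8544 2.287170678170831
1 0.0432 3.0984893154129796
1 -0.0507 -3.0908885993472923
1 0.2793 2.862371119425816
1 0.2786 2.862972106786589
1 1.2554 1.886559434731033
-1 0.8544 -2.4788143760347556
-1 0.0432 -2.9614954663662165
-1 -0.0507 -3.118489098308806
-1 0.2793 -1.263412838441446
-1 0.2786 -1.0694129165767863
-1 1.2554 1.8465593633034025
```

```bash
cat > kin.py <<'E'
from h import *
lo=np.array([-3.06,-.37,-1.25,.18,-1.1,.23,-2.94]);hi=np.array([3.06,2.12,1.32,2.47,4.24,1.98,2.94])
D=[([-.3503,.4489,.1951,1.8825,-.1146,.8218,.7586],[.5128,.0826,.2051]),([-.4991,.7311,.4078,1.6647,-.3679,.8205,.1116],[.6166,.1329,.1211]),
([-.5225,.6601,.4852,1.4932,-.3339,1.0644,-.0138],[.6423,.1339,.2235]),([.3272,.5656,.3855,1.6563,-.2474,.9699,1.0787],[.4891,-.3451,.2191]),
([.4029,.8246,.2664,1.7939,-.3647,.5726,1.1754],[.4927,-.3464,.0218]),([-1.3208,.6293,.0384,1.5184,-.027,.9963,-.02],[.2016,.6172,.2046]),
([-.1523,.2515,.3907,2.3346,-1.0983,.2334,1.2054],[.5019,-.075,.2253])]
def chain(q):
    Rs=[];R=np.eye(3)
    for i,a in enumerate(q): R=R@Ro.from_euler('zyzyzyz'[i],a*(-1 if i%2==0 else 1)).as_matrix();Rs.append(R)
    return Rs
def feats(q):
    A=chain(q);return np.c_[[0,0,1],A[1][:,2],A[3][:,2],A[5][:,2],A[2][:,0],A[3][:,0],A[5][:,0],A[1][:,1],A[3][:,1],A[5][:,1]]
prior=np.array([.365,.395,.385,.4,-.02,.02,-.015,0,0,0])
w=1e-3*np.ones(10); w[3]=1e-4
A=np.vstack([feats(q) for q,_ in D]);b=np.hstack([p for _,p in D])
X=prior+np.linalg.lstsq(np.vstack([A,np.diag(w)*10]),np.r_[b-A@prior,np.zeros(10)],rcond=None)[0]
Z=np.diag([-1,-1,1.])
def fk(q): return feats(q)@X, chain(q)[6]@Z
if __name__=="__main__":
    np.set_printoptions(precision=4,suppress=True);print(X);print((A@X-b).reshape(-1,3))
E
python3 kin.py
```

```text
[ 0.3365  0.559   0.382   0.3761 -0.0001 -0.     -0.0002 -0.0116 -0.016
 -0.0005]
[[-0.      0.0001  0.    ]
 [-0.     -0.      0.    ]
 [-0.     -0.     -0.    ]
 [ 0.0001 -0.      0.    ]
 [-0.     -0.      0.    ]
 [-0.      0.      0.    ]
 [ 0.     -0.     -0.    ]]
```

```bash
cat > ik.py <<'E'
from kin import *
from scipy.optimize import least_squares
def ik(p,R,q0,mg=.1,reg=1e-3):
    l,h=lo+mg,hi-mg;q0=np.clip(q0,l+1e-3,h-1e-3)
    f=lambda q:np.r_[(fk(q)[0]-p)*5,Ro.from_matrix(fk(q)[1].T@R).as_rotvec(),reg*(q-q0)]
    r=least_squares(f,q0,bounds=(l,h),max_nfev=60);e=f(r.x)[:6];return r.x,np.abs(e).max()
psi=-.05;pin=np.array([.5395,-.0125,.098]);n=np.array([-np.sin(.6)*np.cos(psi),-np.sin(.6)*np.sin(psi),np.cos(.6)])
def pose(phi,lam,h,g=.048):
    xs=np.array([-np.sin(psi),np.cos(psi),0])  # mallet x at phi=0 : +y stand
    M=Ro.from_rotvec(n*phi).as_matrix()@np.c_[xs,np.cross(n,xs),n]
    T=np.c_[-M[:,1],-M[:,0],-M[:,2]] @ Ro.from_euler('x',lam).as_matrix()
    gp=pin+n*h+M@np.array([-g,0,.035]); return gp+T[:,2]*.019,T
E
cat > t.py <<'E'
from ik import *
np.set_printoptions(precision=2,suppress=True)
q=read_state()['qpos'];rng=np.random.default_rng(0)
for lam in (0,-.3,.3,-.55,.55):
  for phi in np.arange(-180,180,30):
    best=None
    for h in (0.03,):
        p,R=pose(np.radians(phi),lam,h)
        for k in range(5):
            q0=q.copy() if k==0 else np.array([q[0]+rng.uniform(-.5,.5),rng.uniform(0,1),rng.uniform(-1,1),2,rng.choice([-.5,.5,1.5,3]),.6,rng.uniform(-2.5,2.5)])
            s,e=ik(p,R,q0)
            if e<2e-3:
                d=np.abs(s-q).max()
                if best is None or d<best[0]: best=(d,s)
    print(lam,phi,None if best is None else (round(best[0],2),best[1]))
E
time timeout 500 python3 t.py
```

```text
0 -180 None
0 -150 None
0 -120 None
0 -90 None
0 -60 None
0 -30 None
0 0 None
0 30 None
0 60 None
0 90 None
0 120 None
0 150 None
-0.3 -180 None
-0.3 -150 None
-0.3 -120 None
-0.3 -90 None
-0.3 -60 None
-0.3 -30 None
-0.3 0 None
-0.3 30 None
-0.3 60 None
-0.3 90 None
-0.3 120 None
-0.3 150 None
0.3 -180 None
0.3 -150 None
0.3 -120 None
0.3 -90 None
0.3 -60 None
0.3 -30 None
0.3 0 None
0.3 30 (np.float64(2.59), array([ 1.02,  0.72, -1.12,  2.29,  1.49,  0.33, -0.7 ]))
0.3 60 (np.float64(2.01), array([ 0.71,  0.56, -0.83,  2.18,  0.91,  0.33,  0.24]))
0.3 90 (np.float64(1.01), array([-0.41,  0.48,  0.52,  2.16, -0.74,  0.33,  2.22]))
0.3 120 (np.float64(1.93), array([-0.22,  0.45, -0.02,  2.18,  0.83,  0.33,  1.  ]))
0.3 150 (np.float64(2.46), array([-0.54,  0.49,  0.2 ,  2.29,  1.36,  0.33,  0.82]))
-0.55 -180 None
-0.55 -150 None
-0.55 -120 (np.float64(2.2), array([-0.14,  0.55,  0.36,  2.21, -1.  ,  0.55, -1.  ]))
-0.55 -90 (np.float64(1.89), array([-0.61,  0.68,  0.88,  2.18, -0.94,  0.65, -0.68]))
-0.55 -60 (np.float64(1.63), array([-0.84,  0.78,  1.03,  2.21, -0.85,  0.51, -0.42]))
-0.55 -30 (np.float64(3.21), array([-0.67,  0.62,  0.46,  2.29,  1.03,  0.33, -2.01]))
-0.55 0 None
-0.55 30 None
-0.55 60 None
-0.55 90 None
-0.55 120 None
-0.55 150 None
0.55 -180 (np.float64(2.49), array([-0.89,  0.69,  0.33,  2.3 ,  1.39,  0.59,  0.94]))
0.55 -150 None
0.55 -120 None
0.55 -90 None
0.55 -60 None
0.55 -30 None
0.55 0 None
0.55 30 (np.float64(0.69), array([ 0.47,  0.56, -0.09,  2.12, -1.  ,  0.6 ,  1.89]))
0.55 60 (np.float64(0.62), array([ 0.04,  0.53,  0.22,  1.98, -0.64,  0.69,  1.83]))
0.55 90 (np.float64(0.81), array([-0.27,  0.54,  0.36,  1.92, -0.29,  0.68,  1.78]))
0.55 120 (np.float64(1.17), array([-0.57,  0.57,  0.46,  1.97,  0.07,  0.61,  1.73]))
0.55 150 (np.float64(1.63), array([-0.84,  0.63,  0.54,  2.1 ,  0.53,  0.49,  1.56]))
real	1m48.328s
user	1m48.258s
sys	0m0.254s
```

With the tool square to the handle, the tilt cannot be reached at all (j6 and j5 sit at their limits). A grasp leaning about 0.5 rad along the handle makes it reachable. I check the re-grasp on the coaster and the strike chain.

```bash
cat > t.py <<'E'
from ik import *
np.set_printoptions(precision=3,suppress=True)
q=np.array([.3288,.5884,.3828,1.6672,-.2608,.935,1.0878])
yw=.279
T0=np.c_[[np.cos(yw),np.sin(yw),0],[np.sin(yw),-np.cos(yw),0],[0,0,-1]]
for lam in (.45,.55):
    T=T0@Ro.from_euler('x',lam).as_matrix()
    c=q
    for z in (.14,.04):
        gp=np.array([.4932,-.347,z]);c,e=ik(gp+.019*T[:,2],T,c,.05,1e-2);print("grasp",lam,z,c,e)
    for phi in (60,90):
        s=c
        for h in (.1,.06,.0,-.02): s,e=ik(*pose(np.radians(phi),lam,h),s,.05,1e-2);print(" strike",phi,h,s,round(e,4))
E
python3 t.py; python3 rel.py "(.4932,-.347,.2)"
```

```text
grasp 0.45 0.14 [ 0.592  0.885  0.23   1.363 -0.405  1.338  1.235] 0.0001129173277835461
grasp 0.45 0.04 [ 0.603  1.007  0.206  1.398 -0.433  1.187  1.282] 1.6155559122038792e-05
 strike 60 0.1 [ 0.284  0.341 -0.128  2.089 -0.375  0.571  1.533] 0.0002
 strike 60 0.06 [ 0.283  0.422 -0.141  2.075 -0.387  0.502  1.55 ] 0.0
 strike 60 0.0 [ 0.281  0.544 -0.159  2.038 -0.398  0.415  1.57 ] 0.0
 strike 60 -0.02 [ 0.28   0.584 -0.163  2.022 -0.401  0.39   1.576] 0.0
 strike 90 0.1 [ 0.011  0.335 -0.073  2.038  0.068  0.621  1.412] 0.0002
 strike 90 0.06 [ 0.008  0.414 -0.066  2.025  0.079  0.555  1.407] 0.0
 strike 90 0.0 [ 0.003  0.532 -0.054  1.99   0.09   0.472  1.402] 0.0
 strike 90 -0.02 [ 0.002  0.571 -0.051  1.974  0.094  0.449  1.401] 0.0
grasp 0.55 0.14 [ 0.632  0.942  0.208  1.275 -0.421  1.459  1.237] 0.00013981857922815545
grasp 0.55 0.04 [ 0.639  1.062  0.19   1.303 -0.442  1.318  1.283] 1.3454723172125199e-05
 strike 60 0.1 [ 0.301  0.385 -0.123  2.005 -0.358  0.713  1.535] 0.0002
 strike 60 0.06 [ 0.296  0.463 -0.13   1.988 -0.366  0.651  1.547] 0.0
 strike 60 0.0 [ 0.288  0.579 -0.139  1.948 -0.375  0.574  1.563] 0.0
 strike 60 -0.02 [ 0.285  0.617 -0.142  1.931 -0.376  0.553  1.567] 0.0
 strike 90 0.1 [ 0.04   0.381 -0.106  1.948  0.064  0.767  1.418] 0.0002
 strike 90 0.06 [ 0.036  0.456 -0.099  1.931  0.075  0.708  1.413] 0.0
 strike 90 0.0 [ 0.031  0.569 -0.089  1.892  0.088  0.634  1.408] 0.0
 strike 90 -0.02 [ 0.029  0.606 -0.085  1.876  0.092  0.614  1.407] 0.0
t 14.55 tcp [ 0.5019 -0.075   0.2253] yawx -0.0475 zaxis [ 0.4559  0.02   -0.8898] F [-0.1458  0.2655 -2.5216] w 0.021803019555029265 q [-0.1523  0.2515  0.3907  2.3346 -1.0983  0.2334  1.2054]
(.4932,-.347,.2) [-0.0077  0.2729  0.0131]
```

servo_tool(
  slide=[
    [0,0.0195,0.001],
    [0,0.0195,0.001],
    [0,0.0195,0.001],
    [0,0.0195,0.001],
    [0,0.0195,0.001],
    [0,0.0195,0.001],
    [0,0.0195,0.001],
    [0,0.0195,0.001],
    [0,0.0195,0.001],
    [0,0.0195,0.001],
    [0,0.0195,0.001],
    [0,0.0195,0.001],
    [0,0.0195,0.001],
    [0,0.0195,0.001],
    [0,0,0],
    [0,0,0],
    [0,0,0],
    [0,0,0],
  ],
  angular=[
    [0,0,0],
    [0,0,0],
    [0,0,0],
    [0,0,0],
    [0,0,0],
    [0,0,0],
    [0,0,0],
    [0,0,0],
    [0,0,0],
    [0,0,0],
    [0,0,0],
    [0,0,0],
    [0,0,0],
    [0,0,0],
    [0,-0.12,0],
    [0,-0.12,0],
    [0,-0.12,0],
    [0,-0.12,0],
  ],
)

```text
clock: 16.35
tool_pos: [0.5, -0.3488, 0.203]
tool_rot: [-3.104, 0.047, -0.013]
contact_force: [1.4, 0.2, -3.3]
grip_width: 0.0216
```

```bash
cat > err.py <<'E'
# err.py "(x,y,z)" yaw lam [phi]: slide (now, tool axes) and remaining turn to a leaned coaster pose
from h import *; import sys
np.set_printoptions(precision=4,suppress=True)
yw,lam=float(sys.argv[2]),float(sys.argv[3]);T=np.c_[[np.cos(yw),np.sin(yw),0],[np.sin(yw),-np.cos(yw),0],[0,0,-1]]@Ro.from_euler('x',lam).as_matrix()
s=read_state();R=Ro.from_rotvec(s['tool_rot']).as_matrix();g=np.array(eval(sys.argv[1]))
print("slide",R.T@(g+.019*T[:,2]-s['tool_pos']),"turn",Ro.from_matrix(R.T@T).as_rotvec(),"tcp",s['tool_pos'],"F",s['contact_force'],"w",s['grip_width'],"t",s['clock'],"q",s['qpos'])
E
python3 err.py "(.4932,-.347,.2)" .279 0
```

```text
slide [-0.007  -0.0008  0.022 ] turn [-0.0358 -0.0135 -0.3095] tcp [ 0.5    -0.3488  0.203 ] F [ 1.3565  0.1948 -3.2699] w 0.02160727160644791 t 16.35 q [ 0.219   0.6517  0.6188  1.6349 -0.4655  1.0216  0.9672]
```

servo_tool(
  slide=[
    [-0.007,-0.001,0.01],
    [0,0,0.01],
    [0,0,0],
    [0,0,0],
  ],
  angular=[
    [-0.012,-0.005,-0.1],
    [-0.012,-0.005,-0.1],
    [-0.012,-0.004,-0.11],
    [0,0,0],
  ],
)

```text
clock: 16.75
tool_pos: [0.4934, -0.3453, 0.1815]
tool_rot: [-3.108, -0.441, -0.006]
contact_force: [0.2, 0.1, -2.7]
grip_width: 0.0215
```

```bash
python3 err.py "(.4932,-.347,.041)" .279 0
```

```text
slide [-0.0013  0.0019  0.1595] turn [-0.0021 -0.0042  0.0026] tcp [ 0.4934 -0.3453  0.1815] F [ 0.174   0.1451 -2.7335] w 0.021467478043342755 t 16.75 q [ 0.2404  0.64    0.5362  1.694  -0.4004  0.9177  1.2183]
```

servo_tool(
  slide=[
    [-0.001,0.002,0.02],
    [0,0,0.03],
    [0,0,0.03],
    [0,0,0.03],
    [0,0,0.02],
    [0,0,0.015],
    [0,0,0.008],
    [0,0,0.005],
    [0,0,0],
  ],
  angular=[
    [0,0,0],
    [0,0,0],
    [0,0,0],
    [0,0,0],
    [0,0,0],
    [0,0,0],
    [0,0,0],
    [0,0,0],
    [0,0,0],
  ],
)

```text
clock: 17.65
tool_pos: [0.4946, -0.3464, 0.024]
tool_rot: [-3.108, -0.443, -0.007]
contact_force: [-0.3, 0.7, -2.1]
grip_width: 0.0215
```

```bash
python3 err.py "(.4932,-.347,.041)" .279 0
```

```text
slide [-0.0015  0.0002  0.002 ] turn [-0.0013 -0.0047  0.0039] tcp [ 0.4946 -0.3464  0.024 ] F [-0.2584  0.7106 -2.0737] w 0.02154663724814413 t 17.65 q [ 0.326   0.8434  0.3982  1.7944 -0.5373  0.6116  1.3348]
```

servo_tool(
  slide=[
    [0,0,0.002],
    [0,0,0],
    [0,0,0],
    [0,0,0],
    [0,0,0],
  ],
  angular=[
    [0,0,0],
    [0,0,0],
    [0,0,0],
    [0,0,0],
    [0,0,0],
  ],
  grip=0.5,
)

```text
clock: 18.15
tool_pos: [0.4948, -0.346, 0.0223]
tool_rot: [-3.108, -0.444, -0.007]
contact_force: [-0.3, 0.3, -0.6]
grip_width: 0.0469
```

servo_tool(
  slide=[
    [0,0,-0.005],
    [0,0,0],
    [0,0,0],
    [0,0,0],
    [0,0,0],
    [0,0,0],
    [0,0,0],
  ],
  angular=[
    [0.11,0,0],
    [0.11,0,0],
    [0.11,0,0],
    [0.11,0,0],
    [0.11,0,0],
    [0,0,0],
    [0,0,0],
  ],
)

```text
clock: 18.85
tool_pos: [0.494, -0.346, 0.0261]
tool_rot: [-2.568, -0.367, 0.098]
contact_force: [-0.0, 0.0, 1.1]
grip_width: 0.047
```

```bash
python3 err.py "(.4932,-.347,.040)" .279 .55;python3 - <<'E'
from h import *
im,d=grab_frame("side");np.savez("side4.npz",im=im,d=d)
cv2.imwrite("pics/c5.png",cv2.resize(im[190:370,250:450,::-1],None,fx=3,fy=3))
E
```

```text
slide [-0.001  -0.0067  0.0067] turn [-0.0009 -0.0011  0.0055] tcp [ 0.494  -0.346   0.0261] F [-0.0346  0.0405  1.0814] w 0.04695975556950644 t 18.85 q [ 0.5997  1.0822  0.2924  1.274  -0.516   1.3666  1.3428]
```

View pics/c5.png

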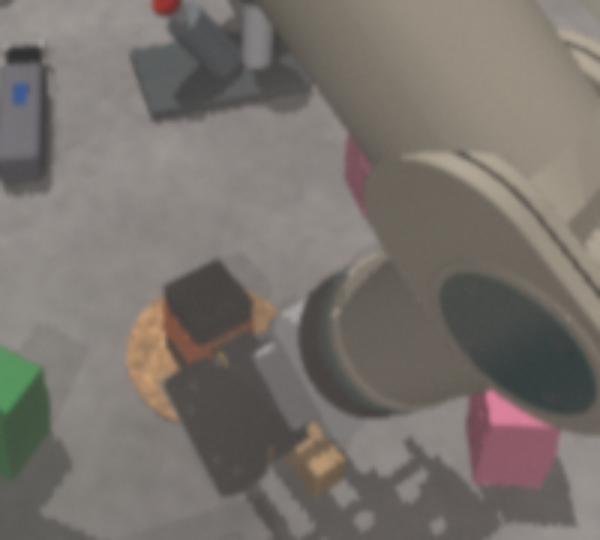

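The mallet stands upright on the coaster and the gripper leans towards the handle's end, as intended. Now the re-grip.

servo_tool(
  slide=[
    [-0.001,-0.004,0.004],
    [0,-0.002,0.002],
    [0,0,0],
  ],
  angular=[
    [0,0,0.005],
    [0,0,0],
    [0,0,0],
  ],
)

```text
clock: 19.2
tool_pos: [0.4918, -0.3367, 0.026]
tool_rot: [-2.568, -0.364, 0.099]
contact_force: [-0.6, 0.3, -0.3]
grip_width: 0.0471
```

servo_tool(
  slide=[
    [0,0,0],
    [0,0,0],
    [0,0,0],
    [0,0,0],
    [0,0,0],
  ],
  angular=[
    [0,0,0],
    [0,0,0],
    [0,0,0],
    [0,0,0],
    [0,0,0],
  ],
  grip=0,
  newtons=60,
)

```text
clock: 19.7
tool_pos: [0.4916, -0.3384, 0.025]
tool_rot: [-2.568, -0.362, 0.099]
contact_force: [1.7, 0.3, 0.2]
grip_width: 0.0218
```

```bash
python3 err.py "(.4932,-.347,.040)" .279 .55
python3 - <<'E'
from h import *
np.set_printoptions(precision=4,suppress=True)
im,d=grab_frame("side");C=cloud("side",d);z=C[...,2]
m=(z>.066)&(z<.082);m[:,:290]=0;m[:,345:]=0;m[:270]=0;m[320:]=0
v,u=np.nonzero(m);print("headtop",len(u),u.mean(),v.mean(),np.median(C[m],0),cv2.minAreaRect(C[m][:,:2].astype(np.float32)))
E
```

```text
slide [-0.0008 -0.0004  0.0017] turn [-0.0012 -0.0018  0.0016] tcp [ 0.4916 -0.3384  0.025 ] F [1.6782 0.3462 0.1529] w 0.021845172268427172 t 19.7 q [ 0.5927  1.0743  0.2916  1.3004 -0.52    1.3494  1.3434]
headtop 444 318.3378378378378 289.3693693693694 [ 0.4807 -0.3057  0.0736] ((0.48163026571273804, -0.30204886198043823), (0.044834405183792114, 0.045350756496191025), 15.265186309814453)
```

```bash
cat > plan.py <<'E'
from ik import *
import sys,os
np.set_printoptions(precision=4,suppress=True)
s=read_state();R=Ro.from_rotvec(s['tool_rot']).as_matrix();p=s['tool_pos']
a=.279;M0=np.c_[[-np.sin(a),np.cos(a),0],[-np.cos(a),-np.sin(a),0],[0,0,1]];o0=np.array([.4805,-.301,.004])
if not os.path.exists("g.npz"): np.savez("g.npz",R=R,p=p)
g=np.load("g.npz");MT=g['R'].T@M0;oT=g['R'].T@(o0-g['p'])
def strike(h,phi=np.pi/2):
    xs=np.array([-np.sin(psi),np.cos(psi),0]);M=Ro.from_rotvec(n*phi).as_matrix()@np.c_[xs,np.cross(n,xs),n]
    T=M@MT.T;return pin+n*h-T@oT,T
def show(h):
    P,T=strike(h);print("h",h,"slide now",R.T@(P-p),"turn",Ro.from_matrix(R.T@T).as_rotvec(),"tcp",P)
if __name__=="__main__":
    print("tcp",p,"F",s['contact_force'],"w",s['grip_width'],"t",s['clock'],"q",s['qpos'])
    for h in (.06,.02): show(h)
    M=R@MT;o=p+R@oT;print("face rel pin, along n:",(o-pin)@n,"lateral",o-pin-n*((o-pin)@n),"tilt err",np.arccos(M[:,2]@n))
    print("-n in tool",R.T@-n)
E
python3 plan.py
python3 - <<'E'
from plan import *
# joint path check: lift, rotate, move
q=s['qpos'];rv=Ro.from_matrix(R.T@strike(.1)[1]).as_rotvec();P1=strike(.1)[0];up=p+[0,0,.2]
for f in (0,.25,.5,.75,1): q,e=ik(up,R@Ro.from_rotvec(rv*f).as_matrix(),q,.03,1e-2);print("rot",f,q,round(e,4))
for f in (.5,1): q,e=ik(up+(P1-up)*f,strike(.1)[1],q,.03,1e-2);print("move",f,q,round(e,4))
for h in (.03,0,-.025): q,e=ik(*strike(h),q,.03,1e-2);print(h,q,round(e,4))
E
```

```text
tcp [ 0.4916 -0.3384  0.025 ] F [ 1.5091 -0.1827 -0.147 ] w 0.021718517197564825 t 19.75 q [ 0.5927  1.0744  0.2917  1.3004 -0.52    1.3494  1.3434]
h 0.06 slide now [ 0.1237 -0.3442  0.0219] turn [-0.5173 -0.3137 -1.22  ] tcp [ 0.526  -0.0115  0.1869]
h 0.02 slide now [ 0.145  -0.3207  0.0463] turn [-0.5173 -0.3137 -1.22  ] tcp [ 0.5486 -0.0126  0.1539]
face rel pin, along n: -0.052450849945224566 lateral [-0.0886 -0.287  -0.0507] tilt err 0.5999999999999995
-n in tool [0.5323 0.5886 0.6085]
rot 0 [ 0.5804  0.8565  0.3312  1.1925 -0.4681  1.6531  1.2357] 0.0
rot 0.25 [ 0.5329  0.7825  0.2852  1.2713 -0.3489  1.5155  1.4704] 0.0
rot 0.5 [ 0.4982  0.6934  0.2315  1.391  -0.2431  1.3365  1.6983] 0.0
rot 0.75 [ 0.4876  0.5988  0.1672  1.5366 -0.1541  1.1282  1.9249] 0.0001
rot 1 [ 0.5154  0.5091  0.0871  1.693  -0.088   0.9021  2.1663] 0.0001
move 0.5 [ 0.2399  0.4085  0.0752  1.8841 -0.0612  0.8043  1.8723] 0.0001
move 1 [-0.0806  0.3766  0.0595  1.948  -0.0288  0.769   1.517 ] 0.0001
0.03 [-0.0653  0.5088  0.0507  1.9146 -0.037   0.6703  1.5294] 0.0
0 [-0.0595  0.5653  0.0472  1.893  -0.0398  0.6353  1.5336] 0.0
-0.025 [-0.0551  0.6122  0.0443  1.8717 -0.0416  0.6097  1.5366] 0.0
```

servo_tool(
  slide=[
    [0,0.005,-0.0085],
    [0,0.01,-0.017],
    [0,0.015,-0.025],
    [0,0.015,-0.025],
    [0,0.015,-0.025],
    [0,0.015,-0.025],
    [0,0.015,-0.025],
    [0,0.01,-0.017],
    [0,0,0],
  ],
  angular=[
    [0,0,0],
    [0,0,0],
    [0,0,0],
    [0,0,0],
    [0,0,0],
    [0,0,0],
    [0,0,0],
    [0,0,0],
    [0,0,0],
  ],
)

```text
clock: 20.65
tool_pos: [0.5376, -0.5082, 0.1141]
tool_rot: [-2.572, -0.36, 0.1]
contact_force: [-0.4, 0.5, -2.8]
grip_width: 0.0215
```

```bash
python3 plan.py
```

```text
tcp [ 0.5376 -0.5082  0.1141] F [-0.3726  0.5021 -2.8334] w 0.021495495120453387 t 20.65 q [ 0.781   1.2917  0.3079  0.4569 -0.5049  1.9221  1.1742]
h 0.06 slide now [ 0.1252 -0.4484  0.1882] turn [-0.5151 -0.3102 -1.2224] tcp [ 0.526  -0.0115  0.1869]
h 0.02 slide now [ 0.1465 -0.425   0.2126] turn [-0.5151 -0.3102 -1.2224] tcp [ 0.5486 -0.0126  0.1539]
face rel pin, along n: -0.009750112336829923 lateral [-0.0185 -0.458   0.003 ] tilt err 0.6006393701554441
-n in tool [0.5342 0.585  0.6102]
```

servo_tool(
  slide=[
    [0,-0.021,0],
    [0,-0.021,0],
    [0,-0.021,0],
    [0,-0.021,0],
    [0,-0.021,0],
    [0,-0.021,0],
    [0,-0.021,0],
    [0,-0.021,0],
    [0,-0.021,0],
    [0,-0.021,0],
    [0,0,0],
  ],
  angular=[
    [0,0,0],
    [0,0,0],
    [0,0,0],
    [0,0,0],
    [0,0,0],
    [0,0,0],
    [0,0,0],
    [0,0,0],
    [0,0,0],
    [0,0,0],
    [0,0,0],
  ],
)

```text
clock: 21.75
tool_pos: [0.4892, -0.3298, 0.2271]
tool_rot: [-2.567, -0.366, 0.099]
contact_force: [-0.4, 0.6, -2.0]
grip_width: 0.0217
```

servo_tool(
  slide=[
    [0,0,0],
    [0,0,0],
    [0,0,0],
    [0,0,0],
    [0,0,0],
    [0,0,0],
    [0,0,0],
    [0,0,0],
    [0,0,0],
    [0,0,0],
    [0,0,0],
    [0,0,0],
    [0,0,0],
  ],
  angular=[
    [-0.043,-0.026,-0.102],
    [-0.043,-0.026,-0.102],
    [-0.043,-0.026,-0.102],
    [-0.043,-0.026,-0.102],
    [-0.043,-0.026,-0.102],
    [-0.043,-0.026,-0.102],
    [-0.043,-0.026,-0.102],
    [-0.043,-0.026,-0.102],
    [-0.043,-0.026,-0.102],
    [-0.043,-0.026,-0.102],
    [-0.043,-0.026,-0.102],
    [-0.043,-0.026,-0.102],
    [0,0,0],
  ],
)

```text
clock: 23.05
tool_pos: [0.487, -0.3314, 0.2247]
tool_rot: [2.248, 2.151, 0.057]
contact_force: [0.8, 0.4, -3.2]
grip_width: 0.0216
```

```bash
python3 plan.py
```

```text
tcp [ 0.487  -0.3314  0.2247] F [ 0.7806  0.4259 -3.2275] w 0.021588984687632148 t 23.05 q [ 0.4999  0.5009  0.1037  1.7106 -0.101   0.8982  2.1783]
h 0.06 slide now [0.3211 0.0231 0.0408] turn [-0.0023 -0.0045  0.004 ] tcp [ 0.526  -0.0115  0.1869]
h 0.02 slide now [0.3208 0.0441 0.0749] turn [-0.0023 -0.0045  0.004 ] tcp [ 0.5486 -0.0126  0.1539]
face rel pin, along n: 0.10428725920634087 lateral [-0.0142 -0.3211  0.0013] tilt err 0.006319899799518215
-n in tool [-0.0083  0.5256  0.8507]
```

servo_tool(
  slide=[
    [0.02,0.0014,0.0026],
    [0.02,0.0014,0.0026],
    [0.02,0.0014,0.0026],
    [0.02,0.0014,0.0026],
    [0.02,0.0014,0.0026],
    [0.02,0.0014,0.0026],
    [0.02,0.0014,0.0026],
    [0.02,0.0014,0.0026],
    [0.02,0.0014,0.0026],
    [0.02,0.0014,0.0026],
    [0.02,0.0014,0.0026],
    [0.02,0.0014,0.0026],
    [0.02,0.0014,0.0026],
    [0.02,0.0014,0.0026],
    [0.02,0.0014,0.0026],
    [0.02,0.0014,0.0026],
    [0,0,0],
    [0,0,0],
  ],
  angular=[
    [0,0,0],
    [0,0,0],
    [0,0,0],
    [0,0,0],
    [0,0,0],
    [0,0,0],
    [0,0,0],
    [0,0,0],
    [0,0,0],
    [0,0,0],
    [0,0,0],
    [0,0,0],
    [0,0,0],
    [0,0,0],
    [0,0,0],
    [0,0,0],
    [0,0,0.004],
    [0,0,0],
  ],
)

```text
clock: 24.85
tool_pos: [0.5278, -0.0145, 0.1857]
tool_rot: [2.252, 2.143, 0.055]
contact_force: [-0.3, -0.3, -3.2]
grip_width: 0.0214
```

```bash
python3 plan.py
python3 - <<'E'
from h import *
o=[]
for n,b in (("side",(240,110,400,230)),("top",(240,140,400,260))):
    im,d=grab_frame(n);np.savez(f"{n}5.npz",im=im,d=d);o.append(cv2.resize(im[b[1]:b[3],b[0]:b[2],::-1],(400,300)))
cv2.imwrite("pics/c6.png",np.hstack(o))
E
```

```text
tcp [ 0.5278 -0.0145  0.1857] F [-0.3263 -0.3423 -3.2072] w 0.021358260090952114 t 24.85 q [-0.0977  0.4581  0.1026  1.9281 -0.071   0.7111  1.5672]
h 0.06 slide now [ 0.0029 -0.0018 -0.0012] turn [-0.0013 -0.0019 -0.0013] tcp [ 0.526  -0.0115  0.1869]
h 0.02 slide now [0.0028 0.0191 0.0328] turn [-0.0013 -0.0019 -0.0013] tcp [ 0.5486 -0.0126  0.1539]
face rel pin, along n: 0.05804680013686122 lateral [ 0.0006 -0.0028  0.0005] tilt err 0.001621570984973335
-n in tool [-0.0033  0.5248  0.8512]
```

View pics/c6.png

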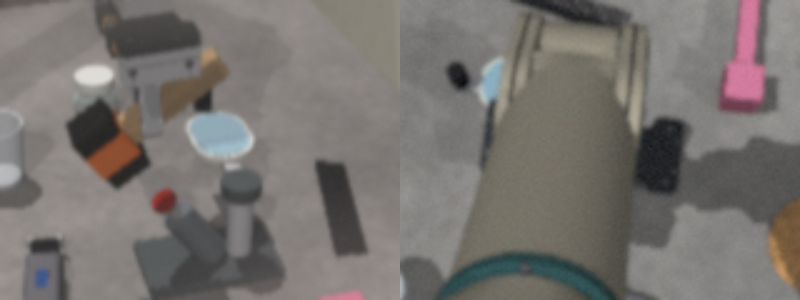

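The mallet head is at crop (110,145) with its lower face towards the red pin at (163,200). I do a numeric check of its tilt and centre before striking.

Run:
```python
from plan import *
f=np.load("side5.npz");im,d=f['im'],f['d'];C=cloud("side",d)
o=p+R@oT; c=o+n*.035; print("expected head centre",c,proj("side",c))
m=np.zeros(d.shape,bool);m[145:190,262:305]=1
L=(C-c)@np.c_[np.cross([0,1,0],n),[0,1,0],n]   # x: across, z along n
m&=(np.abs(L[...,0])<.04)&(np.abs(L[...,2])<.05)&(L[...,1]<-.012)&(L[...,1]>-.035)
Q=L[m];print(len(Q),np.median(Q,0),Q.min(0),Q.max(0),cv2.minAreaRect(Q[:,[0,2]].astype(np.float32)))
k=mask(im,(0,120,60),(8,255,255),(295,180,318,200));print("pin px",np.argwhere(k).mean(0)[::-1],"expected",proj("side",pin-n*.003),ray("side",*np.argwhere(k).mean(0)[::-1],.0975))
```

```text
expected head centre [ 0.4877 -0.0137  0.1756] (np.float64(282.7529425721177), np.float64(167.98822630689784))
523 [ 0.0018 -0.0207  0.0035] [-0.0235 -0.0264 -0.0353] [ 0.0394 -0.0121  0.036 ] ((0.008020594716072083, 0.0002582855522632599), (0.06284185498952866, 0.07102605700492859), 0.9641804695129395)
pin px [304.8679 189.7547] expected (np.float64(304.60117122244617), np.float64(190.11277672166688)) [ 0.5416 -0.0139  0.0975]
```

servo_tool(
  slide=[
    [0.002,0.006,0.01],
    [0,0.006,0.01],
    [0,0.006,0.01],
    [0,0.005,0.008],
    [0,0,0],
  ],
  angular=[
    [0,0,0],
    [0,0,0],
    [0,0,0],
    [0,0,0],
    [0,0,0],
  ],
)

```text
clock: 25.45
tool_pos: [0.5528, -0.0132, 0.1477]
tool_rot: [2.252, 2.145, 0.055]
contact_force: [0.2, 0.4, -2.8]
grip_width: 0.0216
```

```bash
python3 plan.py | grep -v slide
```

```text
tcp [ 0.5528 -0.0132  0.1477] F [ 0.1581  0.4321 -2.812 ] w 0.021589165377356397 t 25.45 q [-0.0887  0.5439  0.0923  1.9013 -0.081   0.6527  1.5743]
face rel pin, along n: 0.012605392730443258 lateral [-0.     -0.0003  0.    ] tilt err 0.0026003078725107443
-n in tool [-0.0042  0.5253  0.8509]
```

servo_tool(
  slide=[
    [0,0.005,0.008],
    [0,0.005,0.008],
    [0,0.005,0.008],
    [0,0,0],
  ],
  angular=[
    [0,0,0],
    [0,0,0],
    [0,0,0],
    [0,0,0],
  ],
)

```text
clock: 25.85
tool_pos: [0.5693, -0.0136, 0.1249]
tool_rot: [2.251, 2.145, 0.057]
contact_force: [-0.3, 0.3, -2.9]
grip_width: 0.0217
```

```bash
python3 plan.py | grep -v slide
```

```text
tcp [ 0.5693 -0.0136  0.1249] F [-0.259   0.2803 -2.9473] w 0.021741027279331478 t 25.85 q [-0.0821  0.5962  0.0866  1.8781 -0.0861  0.6223  1.5796]
face rel pin, along n: -0.01556150698913335 lateral [0.0006 0.0001 0.0004] tilt err 0.0022488463472387387
-n in tool [-0.0046  0.5242  0.8516]
```

servo_tool(
  slide=[
    [0,0.001,0.0017],
    [0,0,0],
    [0,-0.005,-0.008],
    [0,-0.01,-0.017],
    [0,-0.01,-0.017],
    [0,-0.01,-0.017],
    [0,-0.01,-0.02],
    [0,0,-0.02],
    [0,0,0],
  ],
  angular=[
    [0,0,0],
    [0,0,0],
    [0,0,0],
    [0,0,0],
    [0,0,0],
    [0,0,0],
    [0,0,0],
    [0,0,0],
    [0,0,0],
  ],
)

```text
clock: 26.75
tool_pos: [0.5216, -0.0118, 0.2243]
tool_rot: [2.248, 2.141, 0.065]
contact_force: [0.6, -0.2, -2.6]
grip_width: 0.0219
```

```bash
python3 plan.py | head -1
python3 - <<'E'
from ik import *
np.set_printoptions(precision=4,suppress=True)
im,d=grab_frame("side");np.savez("side6.npz",im=im,d=d)
k=mask(im,(0,120,60),(8,255,255),(295,180,325,205));c=np.argwhere(k).mean(0)[::-1]
print("pin px",c,k.sum(),"up would be",proj("side",pin-n*.003),"down",proj("side",pin-n*.021))
cv2.imwrite("pics/c7.png",cv2.resize(im[110:230,240:400,::-1],None,fx=4,fy=4))
E
```

```text
tcp [ 0.5216 -0.0118  0.2243] F [ 0.5624 -0.151  -2.5806] w 0.02190662098730089 t 26.75 q [-0.1104  0.3946  0.1105  1.9045 -0.0624  0.7901  1.5553]
pin px [308.7925 193.7925] 53 up would be (np.float64(304.60117122244617), np.float64(190.11277672166688)) down (np.float64(308.4973054494494), np.float64(194.0401655627727))
```

View pics/c7.png

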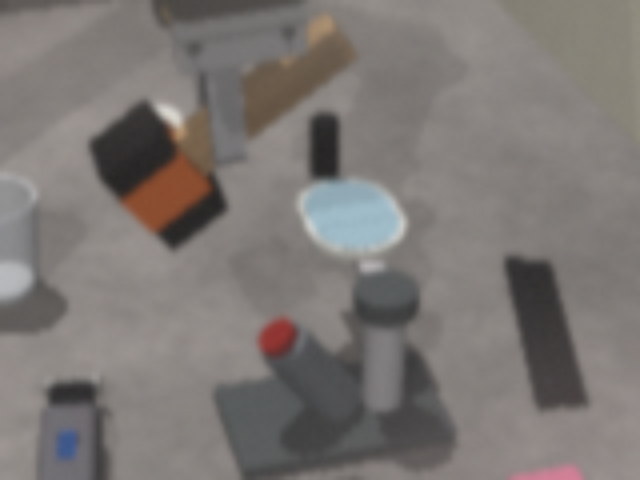

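The red head now sits at (308.8,193.8), where "down" is predicted at (308.5,194.0); the pin is down and holding. Now I take the mallet back.

servo_tool(
  slide=[
    [-0.02,-0.0012,0],
    [-0.02,-0.0012,0],
    [-0.02,-0.0012,0],
    [-0.02,-0.0012,0],
    [-0.02,-0.0012,0],
    [-0.02,-0.0012,0],
    [-0.02,-0.0012,0],
    [-0.02,-0.0012,0],
    [-0.02,-0.0012,0],
    [-0.02,-0.0012,0],
    [-0.02,-0.0012,0],
    [-0.02,-0.0012,0],
    [-0.02,-0.0012,0],
    [-0.02,-0.0012,0],
    [-0.02,-0.0012,0],
    [-0.02,-0.0012,0],
    [0,0,0],
  ],
  angular=[
    [0,0,0],
    [0,0,0],
    [0,0,0],
    [0,0,0],
    [0,0,0],
    [0,0,0],
    [0,0,0],
    [0,0,0],
    [0,0,0],
    [0,0,0],
    [0,0,0],
    [0,0,0],
    [0,0,0],
    [0,0,0],
    [0,0,0],
    [0,0,0],
    [0,0,0],
  ],
)

```text
clock: 28.5
tool_pos: [0.4838, -0.3337, 0.2175]
tool_rot: [2.256, 2.139, 0.054]
contact_force: [-0.2, 0.4, -2.6]
grip_width: 0.0216
```

servo_tool(
  slide=[
    [0,0,0],
    [0,0,0],
    [0,0,0],
    [0,0,0],
    [0,0,0],
    [0,0,0],
    [0,0,0],
    [0,0,0],
    [0,0,0],
    [0,0,0],
    [0,0,0],
    [0,0,0],
    [0,0,0],
  ],
  angular=[
    [0.043,0.026,0.102],
    [0.043,0.026,0.102],
    [0.043,0.026,0.102],
    [0.043,0.026,0.102],
    [0.043,0.026,0.102],
    [0.043,0.026,0.102],
    [0.043,0.026,0.102],
    [0.043,0.026,0.102],
    [0.043,0.026,0.102],
    [0.043,0.026,0.102],
    [0.043,0.026,0.102],
    [0.043,0.026,0.102],
    [0,0,0],
  ],
)

```text
clock: 29.8
tool_pos: [0.4846, -0.331, 0.2164]
tool_rot: [-2.568, -0.353, 0.102]
contact_force: [-0.7, 0.4, -3.3]
grip_width: 0.0217
```

```bash
cat > back.py <<'E'
from plan import *
# remaining slide/turn to the recorded grasp pose lifted by dz
for dz in (.1,.0):
    print(dz,"slide",R.T@(g['p']+[0,0,dz]-p),"turn",Ro.from_matrix(R.T@g['R']).as_rotvec())
print("mallet face",p+R@oT,"tilt",np.arccos((R@MT)[2,2]),"down in tool",R.T@[0,0,-1],"F",s['contact_force'],"w",s['grip_width'],"t",s['clock'])
E
python3 back.py
python3 - <<'E'
from plan import *
im,d=grab_frame("side");np.savez("side7.npz",im=im,d=d)
k=mask(im,(5,60,60),(25,255,255),(280,270,360,345)).astype(np.uint8);C=cloud("side",d);k[(C[...,2]>.015)]=0
P=C[k>0];print("coaster",len(P),cv2.minEnclosingCircle(P[:,:2].astype(np.float32)),P.mean(0))
E
```

```text
0.1 slide [0.0049 0.0557 0.0731] turn [-0.0018 -0.     -0.0072]
0.0 slide [0.005  0.1082 0.1582] turn [-0.0018 -0.     -0.0072]
mallet face [ 0.4737 -0.2935  0.1955] tilt 0.004175769358006042 down in tool [0.0014 0.5253 0.8509] F [-0.6966  0.4351 -3.2648] w 0.021677101171218245 t 29.8
coaster 2167 ((0.48773157596588135, -0.2958289086818695), 0.06243939697742462) [ 0.4861 -0.3003  0.0036]
```

servo_tool(
  slide=[
    [0.005,0.011,0.015],
    [0,0.015,0.022],
    [0,0.018,0.026],
    [0,0.018,0.026],
    [0,0.018,0.026],
    [0,0.012,0.018],
    [0,0.008,0.012],
    [0,0.005,0.008],
    [0,0,0],
  ],
  angular=[
    [0,0,-0.007],
    [0,0,0],
    [0,0,0],
    [0,0,0],
    [0,0,0],
    [0,0,0],
    [0,0,0],
    [0,0,0],
    [0,0,0],
  ],
)

```text
clock: 30.75
tool_pos: [0.4938, -0.3372, 0.0327]
tool_rot: [-2.566, -0.366, 0.097]
contact_force: [-0.0, 0.2, -2.0]
grip_width: 0.0217
```

```bash
python3 back.py
```

```text
0.1 slide [-0.002  -0.048  -0.0788] turn [-0.0013 -0.001   0.0038]
0.0 slide [-0.0025  0.0045  0.0063] turn [-0.0013 -0.001   0.0038]
mallet face [ 0.4827 -0.2998  0.0118] tilt 0.0031813380392251077 down in tool [-0.0053  0.5248  0.8512] F [-0.0385  0.161  -1.9759] w 0.021709511370672344 t 30.75
```

servo_tool(
  slide=[
    [-0.002,0.002,0.003],
    [0,0.001,0.002],
    [0,0.001,0.001],
    [0,0,0],
  ],
  angular=[
    [0,0,0],
    [0,0,0],
    [0,0,0],
    [0,0,0],
  ],
)

```text
clock: 31.15
tool_pos: [0.4923, -0.3386, 0.0266]
tool_rot: [-2.567, -0.366, 0.095]
contact_force: [-0.4, -0.3, -3.1]
grip_width: 0.0213
```

```bash
python3 back.py
```

```text
0.1 slide [-0.     -0.0518 -0.0836] turn [-0.0001 -0.002   0.0037]
0.0 slide [-0.0006  0.0005  0.0015] turn [-0.0001 -0.002   0.0037]
mallet face [ 0.4812 -0.3012  0.0056] tilt 0.003628067063374277 down in tool [-0.006   0.5238  0.8518] F [-0.4003 -0.2692 -3.0947] w 0.021342143597664377 t 31.15
```

servo_tool(
  slide=[
    [0,0.0008,0.0014],
    [0,0,0],
    [0,0,0],
  ],
  angular=[
    [0,0,0],
    [0,0,0],
    [0,0,0],
  ],
)

```text
clock: 31.45
tool_pos: [0.4924, -0.3386, 0.0251]
tool_rot: [-2.567, -0.366, 0.095]
contact_force: [0.3, -0.1, 0.3]
grip_width: 0.0217
```

servo_tool(
  slide=[
    [0,0,0],
    [0,0,0],
    [0,0,0],
    [0,0,0],
    [0,0,-0.01],
    [0,0,-0.02],
    [0,0,-0.025],
    [0,0,-0.025],
    [0,0,-0.025],
    [0,-0.02,-0.02],
    [0,-0.03,-0.02],
    [0,-0.03,-0.02],
    [0,0,0],
  ],
  angular=[
    [0,0,0],
    [0,0,0],
    [0,0,0],
    [0,0,0],
    [0,0,0],
    [0,0,0],
    [0,0,0],
    [0,0,0],
    [0,0,0],
    [0,0,0],
    [0,0,0],
    [0,0,0],
    [0,0,0],
  ],
  grip=0.5,
)

```text
clock: 32.75
tool_pos: [0.4978, -0.3566, 0.2128]
tool_rot: [-2.572, -0.371, 0.089]
contact_force: [0.5, -0.4, 0.3]
grip_width: 0.0468
```

```bash
python3 back.py | tail -1
python3 - <<'E'
from ik import *
np.set_printoptions(precision=4,suppress=True)
F={}
for nm in("side","top"): F[nm]=grab_frame(nm)
im,d=F["side"];C=cloud("side",d);z=C[...,2]
cv2.imwrite("pics/c8.png",np.hstack([cv2.resize(im[110:360,200:450,::-1],(400,400)),cv2.resize(F["top"][0][120:320,200:500,::-1],(400,400))]))
m=(z>.066)&(z<.082);m[:,:290]=0;m[:,345:]=0;m[:270]=0;m[320:]=0
print("headtop",m.sum(),np.median(C[m],0),C[m].std(0),cv2.minAreaRect(C[m][:,:2].astype(np.float32)) if m.any() else 0)
k=mask(im,(0,120,60),(8,255,255),(295,180,325,205));print("pin",np.argwhere(k).mean(0)[::-1],"down",proj("side",pin-n*.021))
# arm angle: knob and mirror px vs prediction for home / 0.07
a=mask(im,(85,30,100),(115,255,255),(290,150,350,185));k=mask(im,(0,0,0),(180,255,70),(312,132,328,160))
print("mirror",np.argwhere(a).mean(0)[::-1],a.sum(),"knob",np.argwhere(k).mean(0)[::-1],k.sum())
pv=pin[:2]+.086*np.array([np.cos(psi),np.sin(psi)])
for t in (0,.07):
    u=np.array([-np.sin(psi+t),np.cos(psi+t)]);print(t,proj("side",np.r_[pv+.0825*u,.112]),proj("side",np.r_[pv+.15*u,.129]))
E
```

```text
mallet face [ 0.4868 -0.3193  0.1916] tilt 0.010004437927952173 down in tool [-0.0107  0.5189  0.8547] F [ 0.4978 -0.3711  0.3004] w 0.04680088897399436 t 32.75
headtop 442 [ 0.4813 -0.3054  0.0734] [0.0131 0.0133 0.0019] ((0.4821957051753998, -0.3031139373779297), (0.04409296438097954, 0.04541870579123497), 16.028249740600586)
pin [308.7925 193.7925] down (np.float64(308.4973054494494), np.float64(194.0401655627727))
mirror [327.3276 163.0931] 290 knob [320.5287 146.0805] 87
0 (np.float64(326.90911117923145), np.float64(163.1528049672371)) (np.float64(320.2929262518704), np.float64(145.79115561688647))
0.07 (np.float64(324.9285253761578), np.float64(163.489837666331)) (np.float64(316.80849546199624), np.float64(146.33877662491818))
```

View pics/c8.png

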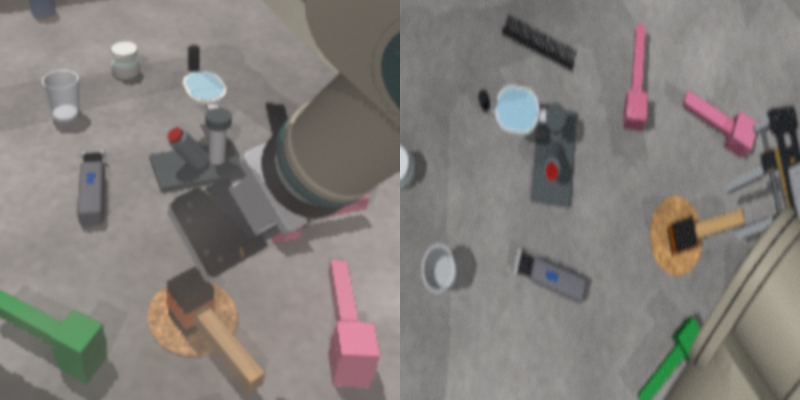

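The mallet stands upright on the coaster (side crop (190,300)), the pin is down and the mirror arm is home: its knob and mirror lie at the zero-angle prediction to within half a pixel. The robot is clear, so I hand in.

```bash
python3 -c "
from plant import *
print(job_done())"
```

```text
the job is handed in; nothing more can be done
None
```

I swung the mirror arm home by its knob, knocked the red pin down with the mallet's flat face, and stood the mallet back on its coaster. I handed the job in at about 33 s of the 58 s.

**Last checks:**
- **Mirror arm:** I pushed the knob until the stop gave about 10 N. The last side view puts the knob and mirror within 0.5 px of the zero-angle prediction. An earlier top-view estimate from the knob gave about 0.07 rad. I put that down to the visible side of the knob, because the mirror's two positions gave about 0.
- **Pin:** The face met the pin with about 0.002 rad of tilt and under 1 mm off centre, by the tool pose. The pin sits at its "down" pixel in two pictures taken after the mallet was withdrawn.
- **Mallet:** It stands on the coaster with its head top at z 0.073 m, within about 2 mm of where it started. The gripper is open and clear of it.
- **Bystanders:** The cup, jar, trimmer and comb look untouched in the last picture; I did not measure them again.

**What went wrong on the way:**
- **First strike pose:** It was out of reach at joint limits, so I set the mallet down on the coaster and re-gripped it leaning 0.55 rad along the handle.
- **Lift after the re-grip:** I gave one slide the wrong sign, which carried the mallet sideways towards y = −0.51 m. The wrist force showed no contact, and I corrected it.

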